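# Close the movement box: seat the lid and snap its four clips

## Robot

A 6-joint arm with a two-finger parallel gripper is mounted at the origin on the work surface. World frame = base frame: x ahead of the robot, y to its left, z up, the work surface at z = 0. Lengths are in m, angles in degrees, forces in N, time in s.
With the tool pointing down it reaches from about 0.25 to 0.725 m from the base axis. Payload 9.7 kg.
Tool frame: the origin (TCP) lies midway between the tips of the shut fingers; the grasp point (between the pads) lies 19 mm behind it; z points along the fingers, y is the direction in which the jaws open and shut (so a half turn about z gives the same grasp; the last joint's range is limited). The gripper opens to 85 mm and grips with 20 to 120 N. Pads are 22 mm wide; open, the fingers measure 114 mm over their backs; the gripper's body (76 mm by 85 mm) begins 54 mm behind the grasp point. The pads swing forward as they close: fully open they stand 13 mm farther back than shut.
Start: joints at [-66.75, 4.979, 10.078, 95.1, 0, 90], TCP at [0.217, -0.505, 0.231] pointing down, gripper open.
Joint ranges: [-179.16, 179.16], [-48.56, 103.87], [-65.8, 70.77], [-126.05, 130.52], [-82.76, 87.17], [-180, 180]. Speed limits (degrees/s): [127.2, 127.2, 147.25, 180, 180, 180].

## Interface

Orientations are given as [roll, pitch, yaw] about the fixed x, y, z axes, in that order (R = Rz(yaw) Ry(pitch) Rx(roll)).
In Python, from workcell import get_obs, camera, get_calibration, job_done gives the robot as it stands.
- The arm moves only by the tool play_rows, never from a script. Its argument "commands" is text: rows parted by semicolons, each of 5 numbers parted by spaces: the opening, from 0 (shut) to 1 (fully open), then the shift along the world's x, y, z in mm, then the turn about the world's z in degrees. A call has 1 to 10 rows; each row is the pose to reach, as a shift and turn from the pose commanded when the call began; what a row does not reach only later rows make up. A row lasts 1/12 s, in which the tool goes at most 41.7 mm and 7.16 degrees, less where a joint would pass 70% of its speed; a pose out of reach is approached as far as the arm can. A call with a gripper value outside its range is refused whole. The fingers move at their own pace and stop on an object; "force" is the grip in N (left out, the last holds). Time passes only in rows, so rows that repeat a pose let the fingers close. It gives the time, the measured TCP pose, the force and the opening at its end, in the units of the state.
- get_obs(): the state, without advancing time (a new reading comes with each control period).
- camera(name): name is "scene" or "top" or "wrist"; returns the picture (480x640x3 uint8, red, green, blue); there is no depth.
- get_calibration(name): a dict with "fx", "fy", "cx", "cy" (pixels), "k1" (the pictures are not rectified: a ray, as slopes to the right and down, at radius r is drawn at 1 + k1 r^2 times it, then the intrinsics apply), "eye" and "attitude" of the camera in the world; the wrist camera has in their place "mount" (4x4, takes a point from camera to tool coordinates, whose origin is the TCP and whose axes are the flange's). Camera axes: x right, y down, z forward; pixel columns grow to the right and rows downward; lengths in m; the calibration is good to about 2 mm. A picture is of the moment at which its call begins: read the wrist's pose just before it. get_calibration takes no time and is no camera call.
- job_done(): hands the job in, once; it reports no verdict.
The state is a dict: "time": time; "q": joint angles; "qd": joint speeds; "joint_efforts": joint torques, N m; "ee_pos": TCP position; "tcp_rot": TCP orientation; "wrist_force": force on the tool from outside, world axes, zero at the start; "torque": the same for the moment, N m; "opening": finger opening in m.
Only numpy, scipy, OpenCV 4.12 (cv2) and the standard library are available. Lean on these libraries where they do the work, as an engineer would, in place of code of your own. Each camera call takes 0.05 s, during which the arm holds its last target.

## Task

The movements are packed for the day: put the lid on the clear storage box, fully home on its rim, and then fold down its four blue clips, each pushed in until it snaps under its catch and stays down by itself. The clips are brittle and the catches do not all bite at the same depth, so push each one by feel, never with more than about 20 N, and leave everything else on the bench where it is.

Things in the scene. Friction and masses are not known exactly. Their poses are not given: they have to be found in the camera images.
- box: clear plastic box for watch movements, open on top, gripping the bench with rubber feet (it does not shift). Outer wall 130 (own x) x 190 (own y) mm, 3 mm thick, rim 78 mm above the bench; a collar stands 5.5 mm out along the rim, 11 mm deep. Origin: centre of its underside, on the bench; z up.
- box_mouth (a point): centre of the box's mouth at rim height; axes as the box's. Below the middle of each side, 60 mm above the bench, is a white catch: a springy rounded lip 48 mm long, its outer face about 11 mm out from the wall, that the clip's nose snaps under. The catches are worn: each sits up to 2 mm farther in or out than that, unmeasured.
- lid_handle (a point): the loose lid (0.33 to 0.5 kg): centre of its dark blue handle, a bar 12 mm wide (lid x), 12 mm high, 90 mm long (lid y) on two end posts, 24 mm above the top of the plate. Lid axes: x across, y along, z up. Plate 143 x 203 x 6 mm, white edges. The centre is 40 mm above the bench when the lid lies there, 108 mm and right above the box's origin when it is home on the rim.
- lid_tongue (a point): centre of the foot of the tongue under the lid, 40 mm below the handle's centre; axes as the lid's. The tongue is 10 mm deep and drops into the box's mouth with 1.5 mm play on each side; its lower 5 mm are 2 mm narrower all round. The lid fits either way round, and shifts in its play when a clip is pushed.
- clip_1_hinge (a point): middle of the hinge line of blue clip 1, on the lid's edge that looks to the lid's +x (a long side), 27 mm below the handle's centre; axes as the lid's. The clip points outwards, away from the handle. The flap is 56 mm wide along the edge, 3 mm thick, and reaches 37.5 mm from the hinge; its lower edge is rounded (5 mm); on its inner face 24 mm from the hinge is a snap nose.
- clip_2_hinge (a point): middle of the hinge line of blue clip 2, on the lid's edge that looks to the lid's +y (a short side), 27 mm below the handle's centre; axes as the lid's. The clip points outwards, away from the handle. The plastic hinge springs the clip outwards (about 1 N at its lower edge): one that is not snapped in rises to about 1 rad when let go; one that is snapped in stays.
- clip_3_hinge (a point): middle of the hinge line of blue clip 3, on the lid's edge that looks to the lid's -x (a long side), 27 mm below the handle's centre; axes as the lid's. The clip points outwards, away from the handle. Pushed level inwards 30 mm below the hinge, a clip meets its catch at 0.2 to 0.55 rad, needs roughly 7 to 11 N to snap past it, and then stands hard against it.
- clip_4_hinge (a point): middle of the hinge line of blue clip 4, on the lid's edge that looks to the lid's -y (a short side), 27 mm below the handle's centre; axes as the lid's. The clip points outwards, away from the handle. A snapped clip stands at 0.02 to 0.33 rad; where exactly differs from catch to catch and as the lid shifts in its play.
- clip_1 (a joint): angle of blue clip 1 (rad): 0 = hanging straight down, 1.57 = sticking straight out level; starts at 1.6 to 1.95; snapped in below 0.42, at 0.02 to 0.33. See the notes on the four hinge points, which hold for every clip.
- clip_2 (a joint): angle of blue clip 2 (rad): 0 = hanging straight down, 1.57 = sticking straight out level; starts at 1.6 to 1.95; snapped in below 0.42, at 0.02 to 0.33. See the notes on the four hinge points, which hold for every clip.
- clip_3 (a joint): angle of blue clip 3 (rad): 0 = hanging straight down, 1.57 = sticking straight out level; starts at 1.6 to 1.95; snapped in below 0.42, at 0.02 to 0.33. See the notes on the four hinge points, which hold for every clip.
- clip_4 (a joint): angle of blue clip 4 (rad): 0 = hanging straight down, 1.57 = sticking straight out level; starts at 1.6 to 1.95; snapped in below 0.42, at 0.02 to 0.33. See the notes on the four hinge points, which hold for every clip.
- holder: loose brass movement holder with a movement in it, 42 mm across, 29 mm tall, standing near the box; a bystander; origin: centre of its underside
- loupe: loose black eye loupe, 36 mm across, 32 mm tall; a bystander; origin: centre of its underside
- tweezers: loose steel tweezers lying flat, 124 mm long, 5 mm high; a bystander; origin: middle of its length, underside
- oil_stand: loose black stand with three white oil cups, 64 x 24 mm, 14 mm high; a bystander; origin: centre of its underside
- blower: loose red rubber dust blower standing upright, 58 mm across, 98 mm tall; a bystander; origin: centre of its underside
- screwdriver: loose small screwdriver lying flat, 120 mm long; a bystander; origin: centre of its underside
- dish: loose white parts dish, 75 x 55 mm, 14 mm high; a bystander; origin: centre of its underside
Mind the look-alikes: they are no part of the job. What is shaped like the box but red is not meant.

How it is judged:
By the outcome, as a careful person would: the job done as asked, in the order asked, and still so for the second after the job is handed in, with the robot touching nothing.
It also fails if it takes over 72 s, if anything falls off the work surface, if the arm or the gripper's body presses on something with over 40 N, if the wrist force passes 120 N, or if a joint passes its speed limit or range.

## Working session

There is one attempt and no reset: what is moved stays moved. The work goes in short steps, Python scripts to look and compute and a tool call to move; the robot and the scene stay as the last step left them, time stands still between calls to the robot, and variables do not carry over. Pictures are saved under pics/ and viewed, and the job is handed in when it is done.

Besides the shell and the picture viewer there is one more tool, called after "Request:" by a JSON object that holds its "api" and its "payload". play_rows: Moves the arm, as the interface text tells. Its arguments: {"type":"object","properties":{"commands":{"type":"string"},"force":{"type":"number"}},"required":["commands"]}

```bash
mkdir -p pics; ls
python3 - <<'E'
from workcell import *
import cv2,json
for n in ["scene","top"]:
    cv2.imwrite(f"pics/{n}0.png",camera(n)[:,:,::-1]); 
for n in ["scene","top","wrist"]: print(n,get_calibration(n))
print(get_obs())
E
```

```text
pics
scene {'fx': 582.3219202419785, 'fy': 582.3219202419785, 'cx': 309.134150369861, 'cy': 239.60193113590594, 'k1': 0.06518696709984156, 'eye': array([ 1.14029807, -0.66502959,  1.48620395]), 'attitude': array([-149.85399915,    0.19256932,   46.01523781])}
top {'fx': 452.4920716286132, 'fy': 452.4920716286132, 'cx': 314.5287873878564, 'cy': 240.33755059103217, 'k1': 0.0006704586785380911, 'eye': array([ 0.31759786, -0.10236136,  1.21436253]), 'attitude': array([-1.67805037e+02,  1.01962807e-01, -8.79168683e+01])}
wrist {'fx': 364.84312747143036, 'fy': 364.84312747143036, 'cx': 322.4117469351638, 'cy': 240.60741873575626, 'k1': -0.026577200954907124, 'mount': array([[-9.17223623e-04, -9.64593496e-01, -2.63739542e-01,
         6.65227528e-02],
       [ 9.99999544e-01, -8.14254002e-04, -4.99732003e-04,
         4.51241409e-04],
       [ 2.67287262e-04, -2.63739880e-01,  9.64593803e-01,
        -1.43846271e-01],
       [ 0.00000000e+00,  0.00000000e+00,  0.00000000e+00,
         1.00000000e+00]])}
{'time': 0.1, 'q': array([-6.67498537e+01,  5.00969451e+00,  1.00400728e+01,  9.50993475e+01,
       -1.91631240e-03,  9.00010406e+01]), 'qd': array([-0.01859493, -0.03895335,  0.12718869,  0.08269336,  0.03969982,
        0.08293907]), 'joint_efforts': array([ 1.28033429e-03, -5.21561444e+01,  4.65654230e+01,  1.60429819e-02,
        7.76960201e-05,  4.44161145e-06]), 'ee_pos': array([ 0.2170245 , -0.50515879,  0.23064687]), 'tcp_rot': array([-1.79931031e+02,  1.91756360e-03,  2.32491080e+01]), 'wrist_force': array([ 0.54993247, -0.06982087,  0.08945511]), 'torque': array([0.00390549, 0.00610527, 0.01883834]), 'opening': 0.08529230264204575}
```

View pics/scene0.png

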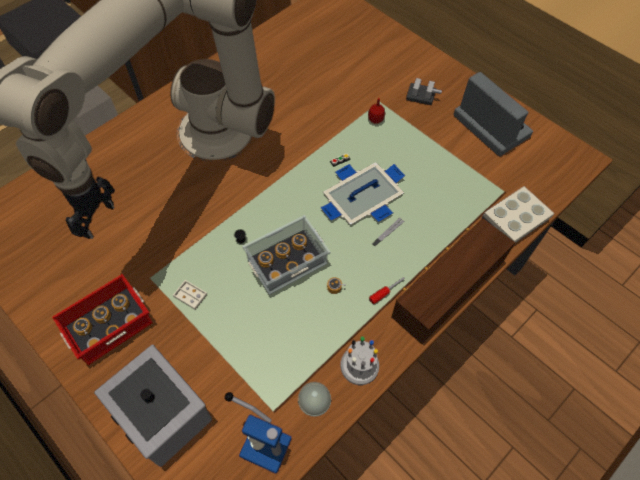

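View pics/top0.png

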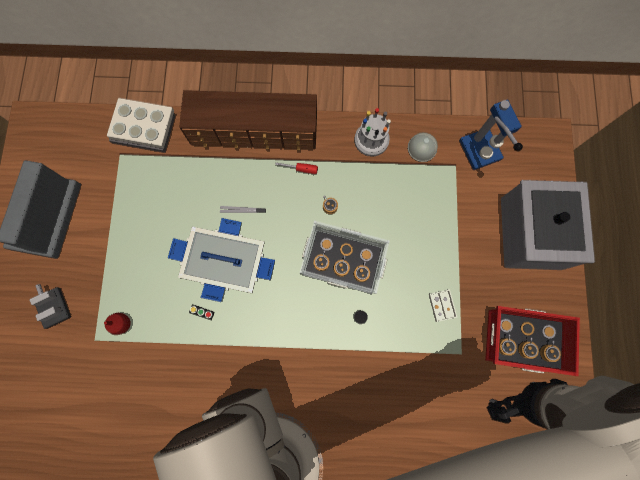

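```bash
cat > h.py <<'E'
import numpy as np,cv2
from workcell import *
from scipy.spatial.transform import Rotation as R
def cam(n,obs=None):
    c=get_calibration(n)
    if n=="wrist":
        o=obs; Rt=R.from_euler('xyz',o['tcp_rot'],degrees=True).as_matrix(); m=c['mount']
        return c,Rt@m[:3,:3],Rt@m[:3,3]+o['ee_pos']
    return c,R.from_euler('xyz',c['attitude'],degrees=True).as_matrix(),c['eye']
def rays(C,px):
    c,Rm,e=C; px=np.atleast_2d(px).astype(float)
    K=np.array([[c['fx'],0,c['cx']],[0,c['fy'],c['cy']],[0,0,1]])
    u=cv2.undistortPoints(px[:,None],K,np.array([c['k1'],0,0,0,0.]))[:,0]
    return np.c_[u,np.ones(len(u))]@Rm.T,e
def onz(C,px,z):
    d,e=rays(C,px); return e+d*((z-e[2])/d[:,2])[:,None]
def proj(C,P):
    c,Rm,e=C; p=(np.atleast_2d(P)-e)@Rm; u=p[:,:2]/p[:,2:]; r=(u**2).sum(1,keepdims=True); u=u*(1+c['k1']*r)
    return u*[c['fx'],c['fy']]+[c['cx'],c['cy']]
def snap(n,f):
    o=get_obs(); im=camera(n)[:,:,::-1].copy(); cv2.imwrite(f"pics/{f}.png",im); return o,im
E
python3 - <<'E'
from h import *
im=cv2.imread("pics/top0.png"); C=cam("top")
hsv=cv2.cvtColor(im,cv2.COLOR_BGR2HSV)
m=cv2.inRange(hsv,(105,120,40),(130,255,255))
n,l,s,c=cv2.connectedComponentsWithStats(m)
for i in range(1,n):
    if s[i,4]>40: 
        ys,xs=np.where(l==i); r=cv2.minAreaRect(np.c_[xs,ys].astype(np.float32))
        print(s[i],c[i],r, onz(C,c[i],0.015)[0],onz(C,c[i],0.04)[0])
cv2.imwrite("pics/crop1.png",cv2.resize(im[195:315,160:400],None,fx=3.3,fy=3.3,interpolation=cv2.INTER_CUBIC))
E
```

```text
[491 103  30  29 410] [506.45121951 116.96829268] ((507.2257080078125, 115.11089324951172), (33.56626892089844, 18.83416175842285), 41.423667907714844) [ 0.95951915 -0.62972489  0.015     ] [ 0.94613868 -0.61873231  0.04      ]
[460 131  43  38 733] [478.59345157 150.04092769] ((480.8243713378906, 148.11949157714844), (35.96916198730469, 31.84842300415039), 65.224853515625) [ 0.85468184 -0.54557905  0.015     ] [ 0.84348664 -0.53634044  0.04      ]
[219 218  22  17 273] [229.5970696  226.33333333] ((229.6390380859375, 226.3511962890625), (20.114795684814453, 13.549549102783203), 12.094758033752441) [0.6073098  0.14240613 0.015     ] [0.60127092 0.13730409 0.04      ]
[168 239  19  22 296] [177.20945946 249.36824324] ((177.19613647460938, 249.28079223632812), (14.734573364257812, 20.084627151489258), 15.255118370056152) [0.53826611 0.27900693 0.015     ] [0.53366641 0.27105753 0.04      ]
[201 252  41  14 180] [220.86111111 257.93333333] ((220.90415954589844, 258.465576171875), (40.79150390625, 5.9055495262146), 11.633633613586426) [0.51909295 0.15924544 0.015     ] [0.5148929 0.1537924 0.04     ]
[256 257  19  23 290] [265.12068966 268.02758621] ((265.1058654785156, 268.0235290527344), (14.317411422729492, 20.174535751342773), 12.52880573272705) [0.4960099  0.03861064 0.015     ] [0.49229101 0.03567216 0.04      ]
[201 284  24  18 303] [212.50825083 292.09570957] ((212.48536682128906, 292.06829833984375), (21.232282638549805, 14.45750904083252), 12.094757080078125) [0.42674694 0.17400248 0.015     ] [0.4244718  0.16824184 0.04      ]
```

View pics/crop1.png

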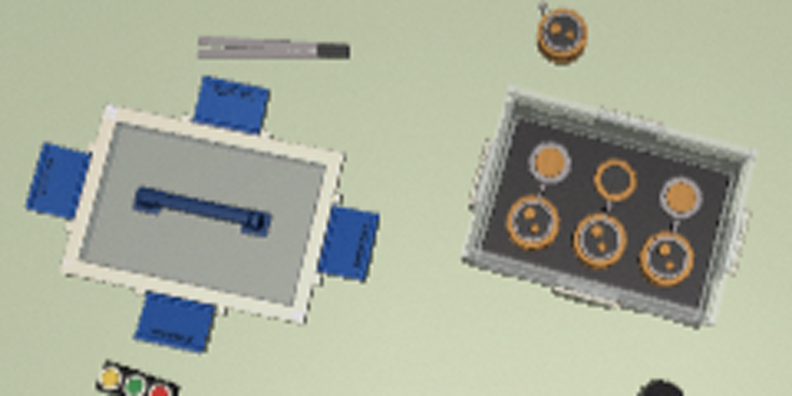

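Run:
```python
from h import *
C=cam("top")
p=np.array([(512,90),(752,153),(712,326),(462,262)])/3.3+[160,195]
P=onz(C,p,.078); print(P, P.mean(0),[np.linalg.norm(P[i]-P[i-1]) for i in range(4)])
d=P[0]-P[1]+P[3]-P[2]; print("yaw y-axis",np.degrees(np.arctan2(-d[0],d[1])))
p=np.array([(108,106),(343,154),(304,322),(64,273)])/3.3+[160,195]
P=onz(C,p,.016); print(P, P.mean(0),[np.linalg.norm(P[i]-P[i-1]) for i in range(4)])
d=P[0]-P[1]+P[3]-P[2]; print("yaw y-axis",np.degrees(np.arctan2(-d[0],d[1])))
```

```text
[[ 0.61087357 -0.09128527  0.078     ]
 [ 0.56702744 -0.27969873  0.078     ]
 [ 0.43158587 -0.24965374  0.078     ]
 [ 0.47359136 -0.05790572  0.078     ]] [ 0.52076956 -0.16963587  0.078     ] [np.float64(0.14128199010791367), np.float64(0.193447969826292), np.float64(0.13873399060841982), np.float64(0.19629508943431387)]
yaw y-axis -12.725603395590044
[[0.60124566 0.2425761  0.016     ]
 [0.56772646 0.04597361 0.016     ]
 [0.42917894 0.0689552  0.016     ]
 [0.46158201 0.26514285 0.016     ]] [0.51493327 0.15566194 0.016     ] [np.float64(0.14147506654202108), np.float64(0.19943939954827902), np.float64(0.14044063007974314), np.float64(0.19884555047995067)]
yaw y-axis -9.52720429682676
```

Request:
{"api": "play_rows", "payload": {"commands": "1 300 335 80 54;1 300 335 80 54;1 300 335 80 54;1 300 335 80 54;1 300 335 80 54;1 300 335 80 54;1 300 335 80 54;1 300 335 80 54;1 300 335 80 54;1 300 335 80 54", "force": 40}}

```text
time: 0.93
ee_pos: [0.4917, -0.1978, 0.3044]
tcp_rot: [-180.0, 0.0, 77.3]
wrist_force: [0.8, -0.9, 0.3]
opening: 0.0855
```

Request:
{"api": "play_rows", "payload": {"commands": "1 25 28 6 0;1 25 28 6 0;1 25 28 6 0;1 25 28 6 0"}}

```text
time: 1.27
ee_pos: [0.5156, -0.1717, 0.3098]
tcp_rot: [-179.9, 0.0, 77.3]
wrist_force: [-0.8, -0.5, -0.3]
opening: 0.0856
```

Run:
```python
from h import *
o,im=snap("wrist","w1"); print(o['time'],o['ee_pos'],o['tcp_rot'])
np.save("w1.npy",np.r_[o['ee_pos'],o['tcp_rot']])
```

```text
1.2667 [ 0.51561315 -0.17173928  0.30976746] [-1.79940492e+02  8.32973817e-03  7.72922408e+01]
```

View pics/w1.png

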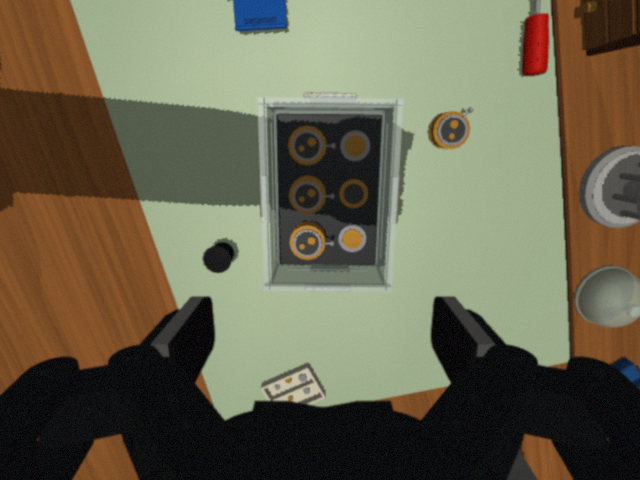

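Run:
```python
import cv2
im=cv2.imread("pics/w1.png")
a=[cv2.resize(im[y:y+50,x:x+66],None,fx=6,fy=6,interpolation=cv2.INTER_CUBIC) for x,y in [(240,80),(360,80),(240,255),(350,255)]]
import numpy as np
cv2.imwrite("pics/c2.png",np.vstack([np.hstack(a[:2]),np.hstack(a[2:])]))
```

```text
(no output)
```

View pics/c2.png

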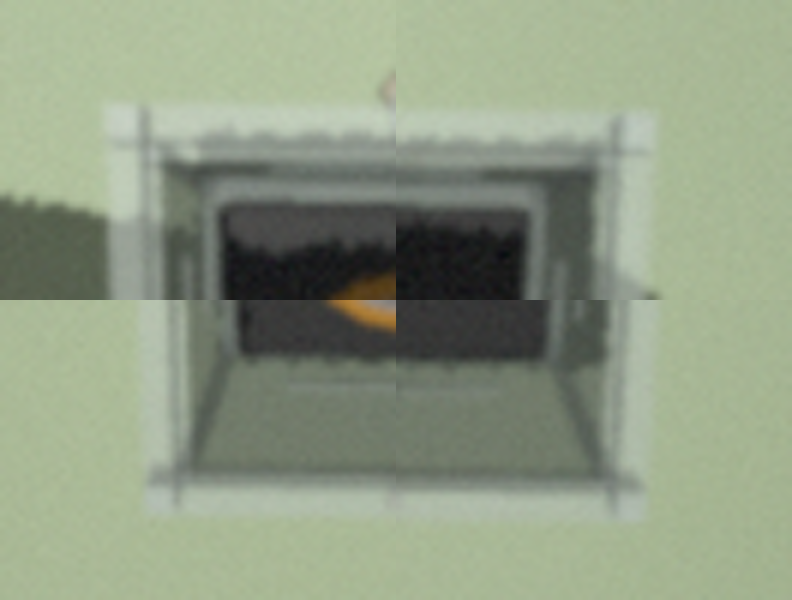

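```bash
cat >> h.py <<'E'
def fitrect(P):  # TL TR BR BL
    P=np.asarray(P); s=[np.linalg.norm(P[i]-P[i-1])*1e3 for i in range(4)]
    d=P[0]-P[3]+P[1]-P[2]; return P.mean(0), np.round(s,1), np.degrees(np.arctan2(-d[0],d[1]))
E
python3 - <<'E'
from h import *
w=np.load("w1.npy"); C=cam("wrist",dict(ee_pos=w[:3],tcp_rot=w[3:]))
print(fitrect(onz(C,[(257.5,97.5),(403.2,98.7),(391.2,291.3),(264.5,290.8)],.078)))
print(fitrect(onz(C,[(264.2,104.2),(396.8,105),(386.5,285.8),(269.5,284.7)],.078)))
E
```

```text
(array([ 0.52347562, -0.16728252,  0.078     ]), array([201.5, 141.2, 201. , 140.7]), np.float64(-13.235136196005804))
(array([ 0.52373343, -0.16686332,  0.078     ]), array([188. , 129. , 188.6, 129.4]), np.float64(-13.271869912344117))
```

Request:
{"api": "play_rows", "payload": {"commands": "1 -5 327 0 3.5;1 -5 327 0 3.5;1 -5 327 0 3.5;1 -5 327 0 3.5;1 -5 327 0 3.5;1 -5 327 0 3.5;1 -5 327 0 3.5;1 -5 327 0 3.5;1 -5 327 0 3.5;1 -5 327 0 3.5"}}

```text
time: 2.15
ee_pos: [0.5105, 0.1555, 0.31]
tcp_rot: [-180.0, 0.0, 80.8]
wrist_force: [1.1, -0.8, -0.6]
opening: 0.0851
```

Run:
```python
from h import *
o,im=snap("wrist","w2"); print(o['time'],o['ee_pos'],o['tcp_rot'])
np.save("w2.npy",np.r_[o['ee_pos'],o['tcp_rot']])
```

```text
2.15 [0.51046796 0.15551391 0.30995057] [-1.79971841e+02  2.48023352e-02  8.08253129e+01]
```

View pics/w2.png

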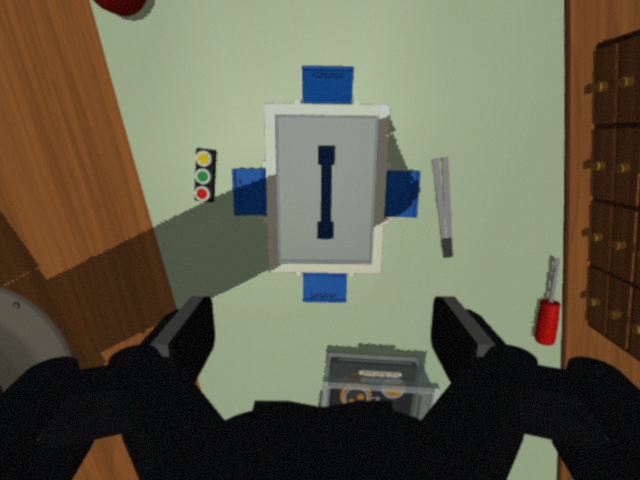

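Run:
```python
import cv2
import numpy as np
im=cv2.imread("pics/w2.png")
a=[cv2.resize(im[y:y+50,x:x+66],None,fx=6,fy=6,interpolation=cv2.INTER_CUBIC) for x,y in [(245,85),(345,85),(245,240),(345,240)]]
cv2.imwrite("pics/c3.png",np.vstack([np.hstack(a[:2]),np.hstack(a[2:])]))
```

```text
(no output)
```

View pics/c3.png

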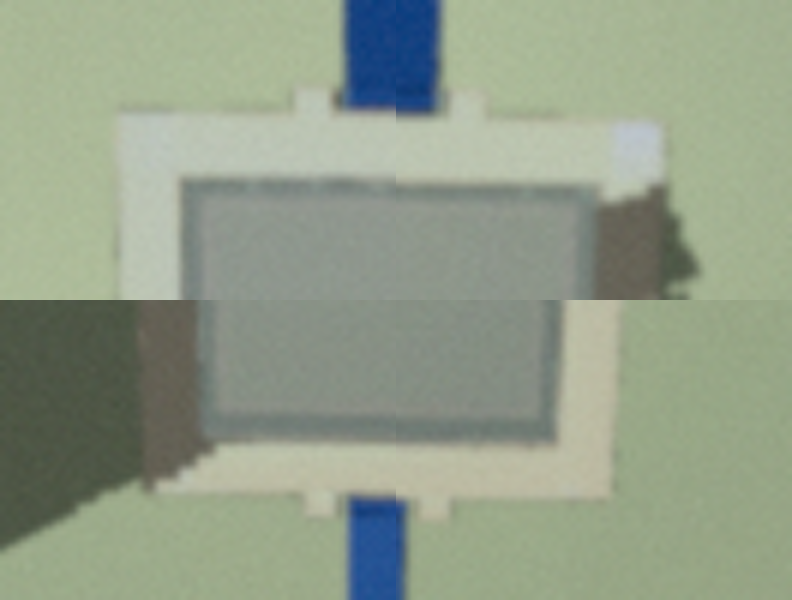

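Run:
```python
from h import *
im=cv2.imread("pics/w2.png");hsv=cv2.cvtColor(im,cv2.COLOR_BGR2HSV)
m=cv2.inRange(hsv,(100,90,15),(130,255,255)); m[:130]=0;m[245:]=0;m[:,:300]=0;m[:,350:]=0
ys,xs=np.where(m>0); r=cv2.minAreaRect(np.c_[xs,ys].astype(np.float32));print(r,xs.min(),xs.max(),ys.min(),ys.max())
w=np.load("w2.npy"); C=cam("wrist",dict(ee_pos=w[:3],tcp_rot=w[3:]))
for y in (ys.min()+3,190,ys.max()-3): print(y,np.where(m[y])[0][[0,-1]])
b=cv2.boxPoints(r);print(b);print(onz(C,b,.046), onz(C,[r[0]],.043))
```

```text
((325.5130615234375, 191.50677490234375), (14.19614028930664, 91.17632293701172), 0.7538482546806335) 318 333 146 237
149 [319 333]
190 [322 330]
234 [318 332]
[[317.81583 236.9976 ]
 [319.0154  145.82918]
 [333.2103  146.01595]
 [332.0107  237.18437]]
[[0.49854241 0.11591014 0.046     ]
 [0.51653408 0.2164895  0.046     ]
 [0.53168787 0.21383073 0.046     ]
 [0.5147007  0.1130608  0.046     ]] [[0.51560122 0.16601723 0.043     ]]
```

Run:
```python
from h import *
w=np.load("w2.npy"); C=cam("wrist",dict(ee_pos=w[:3],tcp_rot=w[3:]))
P=onz(C,[(264.5,103.7),(389.5,105.3),(381,273),(268.8,272)],.016)
print(P,fitrect(P))
# bystanders
im=cv2.imread("pics/w1.png");
w=np.load("w1.npy"); C1=cam("wrist",dict(ee_pos=w[:3],tcp_rot=w[3:]))
print("holder",onz(C1,[451,130],.029),"loupe",onz(C1,[218,257],.032))
```

```text
[[0.4627931  0.27190833 0.016     ]
 [0.60236907 0.24752244 0.016     ]
 [0.56869001 0.04839978 0.016     ]
 [0.42762897 0.07267291 0.016     ]] (array([0.51537029, 0.16012587, 0.016     ]), array([202.3, 141.7, 202. , 143.1]), np.float64(-9.804860786486172))
holder [[ 0.67314887 -0.12682863  0.029     ]] loupe [[ 0.37612193 -0.21164065  0.032     ]]
```

Request:
{"api": "play_rows", "payload": {"commands": "1 5 4.5 -40 -0.6;1 5 4.5 -80 -0.6;1 5 4.5 -120 -0.6;1 5 4.5 -160 -0.6;1 5 4.5 -200 -0.6;1 5 4.5 -240 -0.6;1 5 4.5 -265 -0.6;1 5 4.5 -280 -0.6;1 5 4.5 -287 -0.6;1 5 4.5 -287 -0.6", "force": 60}}

```text
time: 3.03
ee_pos: [0.5152, 0.1577, 0.022]
tcp_rot: [-179.9, 0.1, 80.0]
wrist_force: [-0.3, 0.1, 0.4]
opening: 0.0853
```

Request:
{"api": "play_rows", "payload": {"commands": "0 0 0 0 0;0 0 0 0 0;0 0 0 0 0;0 0 0 0 0;0 0 0 0 0;0 0 0 0 0;0 0 0 0 0;0 0 0 0 0;0 0 0 0 0", "force": 60}}

```text
time: 3.78
ee_pos: [0.516, 0.16, 0.0239]
tcp_rot: [180.0, -0.0, 80.2]
wrist_force: [-1.7, 0.2, 4.7]
opening: 0.0112
```

Request:
{"api": "play_rows", "payload": {"commands": "0 0 0 10 0;0 0 0 30 0;0 0 0 55 0;0 0 0 85 0;0 0 0 115 0;0 0 0 130 0;0 0 0 130 0;0 0 0 130 0"}}

```text
time: 4.45
ee_pos: [0.5159, 0.1598, 0.1532]
tcp_rot: [180.0, -0.0, 80.2]
wrist_force: [0.3, 1.4, -5.2]
opening: 0.0103
```

Request:
{"api": "play_rows", "payload": {"commands": "0 1 -20 0 -0.5;0 2 -55 0 -1;0 3 -95 0 -1.5;0 4 -135 0 -2;0 5 -175 0 -2.5;0 6 -215 0 -3;0 7 -255 0 -3.4;0 8 -290 0 -3.4;0 8 -315 0 -3.4;0 8 -327 0 -3.4"}}

```text
time: 5.28
ee_pos: [0.5225, -0.1701, 0.1505]
tcp_rot: [-179.8, 0.0, 76.6]
wrist_force: [0.2, 0.1, -5.5]
opening: 0.0108
```

Request:
{"api": "play_rows", "payload": {"commands": "0 0 0 0 0;0 0 0 0 0;0 0 0 0 0"}}

```text
time: 5.53
ee_pos: [0.5234, -0.1662, 0.1522]
tcp_rot: [-179.9, -0.0, 76.8]
wrist_force: [0.1, -0.1, -4.4]
opening: 0.011
```

Run:
```python
from h import *
o,im=snap("wrist","w3"); print(o['time'],o['ee_pos'],o['tcp_rot'],o['wrist_force'])
np.save("w3.npy",np.r_[o['ee_pos'],o['tcp_rot']])
snap("top","t3");snap("scene","s3")
```

```text
5.5333 [ 0.52339666 -0.16624957  0.15215118] [-1.79891093e+02 -3.02625759e-02  7.67830802e+01] [ 0.07761551 -0.07155529 -4.42992925]
```

View pics/w3.png

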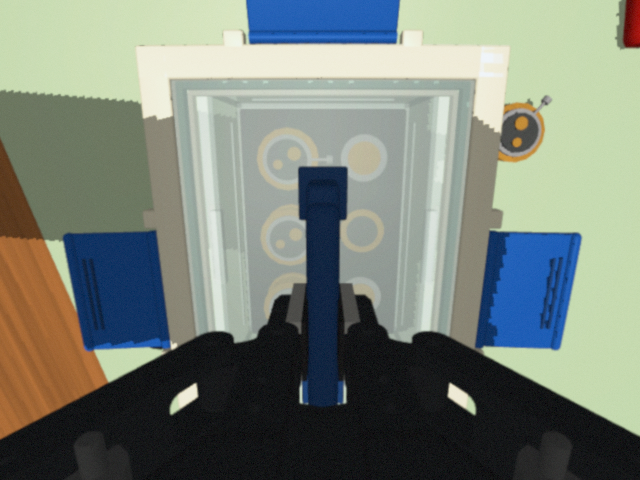

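View pics/s3.png

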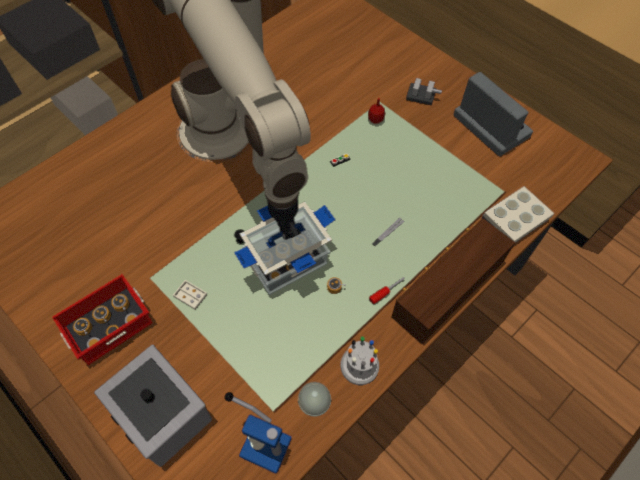

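Run:
```python
from h import *
w=np.load("w3.npy"); C=cam("wrist",dict(ee_pos=w[:3],tcp_rot=w[3:]))
P=onz(C,[(138,46.5),(508.5,46)],w[2]+.0161-.024+0.0005)
print(P,np.linalg.norm(P[0]-P[1])); d=P[1]-P[0]; y=np.array([-d[1],d[0],0])/np.linalg.norm(d)
print(P.mean(0)-0.1015*y, np.degrees(np.arctan2(d[1],d[0])))
print(w)
```

```text
[[ 0.47838919 -0.05140376  0.14475118]
 [ 0.6155164  -0.08361526  0.14475118]] 0.14085968594719608
[ 0.52374198 -0.16631998  0.14475118] -13.219249517038927
[ 5.23396661e-01 -1.66249565e-01  1.52151178e-01 -1.79891093e+02
 -3.02625759e-02  7.67830802e+01]
```

Request:
{"api": "play_rows", "payload": {"commands": "0 0 -0.5 -20 0;0 0 -0.5 -38 0;0 0 -0.5 -44 0;0 0 -0.5 -48 0;0 0 -0.5 -48 0;0 0 -0.5 -48 0"}}

```text
time: 6.18
ee_pos: [0.5241, -0.1676, 0.1061]
tcp_rot: [179.9, 0.0, 76.8]
wrist_force: [-0.4, 0.3, -4.5]
opening: 0.0106
```

Request:
{"api": "play_rows", "payload": {"commands": "0 0 0 -2 0;0 0 0 -4 0;0 0 0 -6 0;0 0 0 -6 0"}}

```text
time: 6.52
ee_pos: [0.5237, -0.1677, 0.099]
tcp_rot: [-180.0, -0.0, 76.7]
wrist_force: [0.1, -0.1, -5.8]
opening: 0.0107
```

No contact force and the tongue foot is about 3 mm into the mouth. I keep lowering.

Request:
{"api": "play_rows", "payload": {"commands": "0 0 0 -2 0;0 0 0 -4 0;0 0 0 -6 0;0 0 0 -6 0"}}

```text
time: 6.85
ee_pos: [0.5235, -0.1677, 0.0927]
tcp_rot: [-180.0, -0.0, 76.7]
wrist_force: [0.1, -0.0, -4.4]
opening: 0.0107
```

Request:
{"api": "play_rows", "payload": {"commands": "0 0 0 -1 0;0 0 0 -2 0;0 0 0 -2 0"}}

```text
time: 7.1
ee_pos: [0.5238, -0.1677, 0.0919]
tcp_rot: [180.0, 0.0, 76.7]
wrist_force: [-3.2, 0.8, 0.8]
opening: 0.0111
```

Request:
{"api": "play_rows", "payload": {"commands": "0 0 0 -1.5 0;0 0 0 -1.5 0"}}

```text
time: 7.27
ee_pos: [0.5239, -0.1678, 0.0918]
tcp_rot: [179.9, 0.0, 76.8]
wrist_force: [-7.4, 2.9, 12.9]
opening: 0.0107
```

Request:
{"api": "play_rows", "payload": {"commands": "0.5 0 0 1 0;0.5 0 0 1 0;0.5 0 0 1 0;0.5 0 0 1 0"}}

```text
time: 7.6
ee_pos: [0.524, -0.1678, 0.0907]
tcp_rot: [180.0, 0.0, 76.7]
wrist_force: [0.5, 0.0, 0.7]
opening: 0.0426
```

Run:
```python
from h import *
print(get_obs()['opening'],get_obs()['ee_pos'])
```

```text
0.04256878911123356 [ 0.52395307 -0.16778252  0.09073261]
```

Request:
{"api": "play_rows", "payload": {"commands": "0.5 0 0 20 0;0.5 0 0 60 0;0.5 0 0 100 0;0 0 0 140 0;0 0 0 180 0;0 0 0 219 0;0 0 0 219 0;0 0 0 219 0;0 0 0 219 0"}}

```text
time: 8.35
ee_pos: [0.524, -0.1678, 0.3091]
tcp_rot: [-180.0, -0.0, 76.8]
wrist_force: [0.4, 0.1, -0.8]
opening: 0.0003
```

Run:
```python
from h import *
o,im=snap("wrist","w4"); print(o['time'],o['ee_pos'],o['tcp_rot'],o['opening'])
np.save("w4.npy",np.r_[o['ee_pos'],o['tcp_rot']])
cv2.imwrite("pics/w4c.png",cv2.resize(im[40:320,200:480],None,fx=2.1,fy=2.1,interpolation=cv2.INTER_CUBIC))
```

```text
8.35 [ 0.52400081 -0.16780791  0.3090947 ] [-1.79974375e+02 -1.91459674e-03  7.67501957e+01] 0.00026453597910062375
```

View pics/w4c.png

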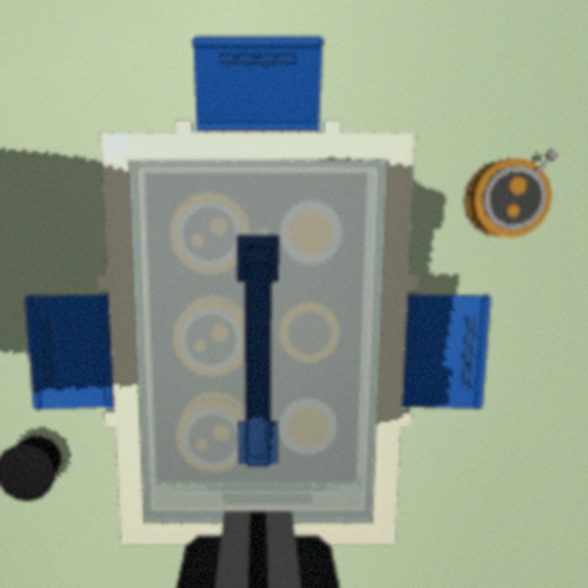

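Request:
{"api": "play_rows", "payload": {"commands": "0 10 40 -10 0;0 19 80 -30 0;0 28 118 -70 0;0 32 136 -110 0;0 32 136 -150 0;0 32 136 -190 0;0 32 136 -195 0;0 32 136 -195 0;0 32 136 -195 0"}}

```text
time: 9.15
ee_pos: [0.5544, -0.0316, 0.1132]
tcp_rot: [-179.8, 0.0, 76.8]
wrist_force: [1.1, 0.2, 1.7]
opening: 0.0002
```

Request:
{"api": "play_rows", "payload": {"commands": "0 0 0 -6 0;0 0 0 -12 0;0 0 0 -18 0;0 0 0 -24 0;0 0 0 -24 0"}}

```text
time: 9.57
ee_pos: [0.5555, -0.0318, 0.0898]
tcp_rot: [-179.9, 0.0, 76.7]
wrist_force: [0.2, 0.1, -0.5]
opening: 0.0003
```

Request:
{"api": "play_rows", "payload": {"commands": "0 0 0 -6 0;0 0 0 -12 0;0 0 0 -18 0;0 0 0 -18 0"}}

```text
time: 9.9
ee_pos: [0.5552, -0.0317, 0.0712]
tcp_rot: [-179.9, 0.0, 76.7]
wrist_force: [-0.2, 0.6, -0.5]
opening: -0.0
```

Request:
{"api": "play_rows", "payload": {"commands": "0 0 0 -6 0;0 0 0 -12 0;0 0 0 -18 0;0 0 0 -24 0;0 0 0 -31 0;0 0 0 -31 0"}}

```text
time: 10.4
ee_pos: [0.555, -0.0316, 0.0399]
tcp_rot: [-179.9, 0.0, 76.8]
wrist_force: [0.1, 1.1, -1.3]
opening: 0.0001
```

Run:
```python
from h import *
o,im=snap("wrist","w5"); print(o['time'],o['ee_pos'],o['wrist_force'])
```

```text
10.4 [ 0.5549575  -0.03156453  0.03985274] [ 0.05990878  1.10772423 -1.29394524]
```

View pics/w5.png

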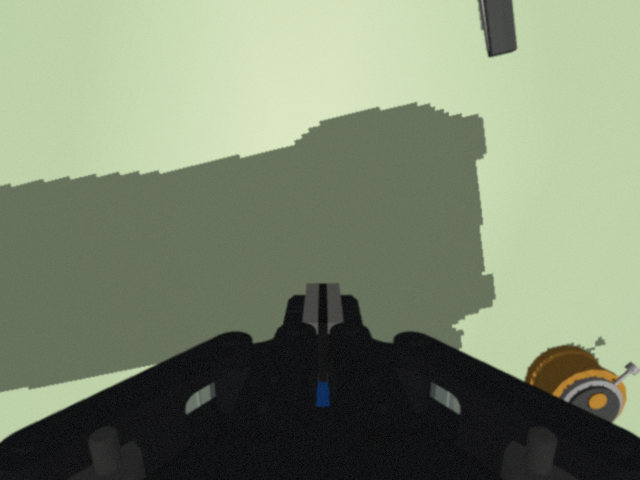

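Request:
{"api": "play_rows", "payload": {"commands": "0 -0.5 -2 0 0;0 -1 -4 0 0;0 -1.4 -6 0 0;0 -1.4 -6 0 0"}}

```text
time: 10.78
ee_pos: [0.5545, -0.037, 0.0416]
tcp_rot: [-180.0, -0.1, 76.8]
wrist_force: [1.9, 7.1, -5.1]
opening: -0.0
```

Request:
{"api": "play_rows", "payload": {"commands": "0 -0.23 -1 0 0;0 -0.46 -2 0 0;0 -0.46 -2 0 0"}}

```text
time: 11.03
ee_pos: [0.5541, -0.0378, 0.0412]
tcp_rot: [-180.0, -0.3, 76.8]
wrist_force: [4.4, 12.8, -9.2]
opening: 0.0001
```

Request:
{"api": "play_rows", "payload": {"commands": "0 -0.23 -1 0 0;0 -0.46 -2 0 0;0 -0.46 -2 0 0"}}

```text
time: 11.28
ee_pos: [0.5533, -0.0403, 0.0411]
tcp_rot: [-179.9, -0.2, 76.8]
wrist_force: [2.5, 9.3, -6.5]
opening: 0.0
```

Request:
{"api": "play_rows", "payload": {"commands": "0 -0.23 -1 0 0;0 -0.23 -1 0 0"}}

```text
time: 11.45
ee_pos: [0.5531, -0.0421, 0.0415]
tcp_rot: [-180.0, -0.1, 76.8]
wrist_force: [0.5, 4.8, -3.6]
opening: 0.0001
```

Request:
{"api": "play_rows", "payload": {"commands": "0 -0.23 -1 0 0;0 -0.23 -1 0 0"}}

```text
time: 11.62
ee_pos: [0.553, -0.0425, 0.0414]
tcp_rot: [-179.9, -0.2, 76.8]
wrist_force: [2.3, 8.7, -5.1]
opening: 0.0
```

Request:
{"api": "play_rows", "payload": {"commands": "0 -0.23 -1 0 0;0 -0.23 -1 0 0"}}

```text
time: 11.78
ee_pos: [0.5529, -0.0428, 0.0414]
tcp_rot: [-179.9, -0.3, 76.8]
wrist_force: [3.1, 13.6, -5.9]
opening: 0.0003
```

Request:
{"api": "play_rows", "payload": {"commands": "0 1 4 0 0;0 3 12 0 0;0 5 24 0 0;0 8 36 20 0;0 8 36 60 0;0 8 36 100 0;0 8 36 140 0;0 8 36 140 0;0 8 36 140 0"}}

```text
time: 12.53
ee_pos: [0.5622, -0.0082, 0.1849]
tcp_rot: [179.7, -0.0, 76.8]
wrist_force: [-0.2, -1.0, -0.8]
opening: 0.0
```

Run:
```python
from h import *
o,im=snap("wrist","w6"); print(o['time'],o['ee_pos'],o['wrist_force'])
np.save("w6.npy",np.r_[o['ee_pos'],o['tcp_rot']])
```

```text
12.5333 [ 0.56222259 -0.00819513  0.18494716] [-0.18913528 -1.0023397  -0.81888145]
```

View pics/w6.png

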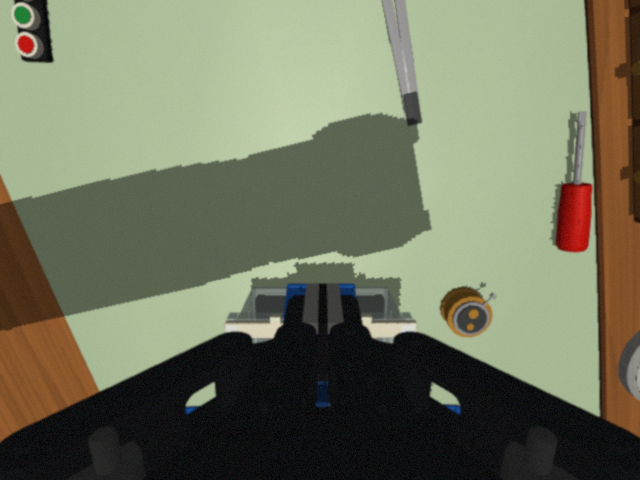

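```bash
cat >> h.py <<'E'
c0=np.array([.5238,-.1676]); a=np.radians(-13.25); U=np.array([np.cos(a),np.sin(a)]); V=np.array([-np.sin(a),np.cos(a)])
def uv(P): P=np.atleast_2d(P)[:,:2]-c0; return np.round(np.c_[P@U,P@V]*1e3,1)
E
python3 - <<'E'
from h import *
w=np.load("w6.npy"); C=cam("wrist",dict(ee_pos=w[:3],tcp_rot=w[3:]))
print(uv(onz(C,[(295,284),(350,284)],.046)),uv(onz(C,[(226,322),(415,322)],.081)))
E
```

```text
[[-21.1 115.7]
 [ 24.6 115.6]] [[-71.   99.4]
 [ 71.2  98.9]]
```

Request:
{"api": "play_rows", "payload": {"commands": "0 -9 -40 10 0;0 -19 -80 10 0;0 -28 -120 10 0;0 -38 -160 10 0;0 -48 -200 10 0;0 -57 -240 10 0;0 -66 -275 0 0;0 -71 -297 -30 0;0 -71 -297 -70 0;0 -71 -297 -85 0"}}

```text
time: 13.42
ee_pos: [0.4868, -0.3057, 0.0898]
tcp_rot: [-179.6, -0.1, 76.6]
wrist_force: [-0.9, 0.6, -0.5]
opening: 0.0
```

Request:
{"api": "play_rows", "payload": {"commands": "0 0 0 -8 0;0 0 0 -16 0;0 0 0 -24 0;0 0 0 -32 0;0 0 0 -40 0;0 0 0 -48 0;0 0 0 -56 0;0 0 0 -60 0;0 0 0 -60 0"}}

```text
time: 14.17
ee_pos: [0.4893, -0.3055, 0.0355]
tcp_rot: [-179.9, -0.0, 76.8]
wrist_force: [0.2, -1.1, 0.1]
opening: 0.0003
```

Request:
{"api": "play_rows", "payload": {"commands": "0 0.5 2 2 0;0 1 4 4 0;0 1.4 6 4 0;0 1.4 6 4 0"}}

```text
time: 14.5
ee_pos: [0.4916, -0.2995, 0.0414]
tcp_rot: [179.9, -0.0, 76.8]
wrist_force: [-0.2, -1.0, 0.2]
opening: -0.0001
```

Request:
{"api": "play_rows", "payload": {"commands": "0 0.23 1 0 0;0 0.46 2 0 0;0 0.46 2 0 0"}}

```text
time: 14.75
ee_pos: [0.4919, -0.2976, 0.0409]
tcp_rot: [180.0, -0.0, 76.8]
wrist_force: [-0.1, -0.8, -0.2]
opening: 0.0
```

Request:
{"api": "play_rows", "payload": {"commands": "0 0.23 1 0 0;0 0.23 1 0 0"}}

```text
time: 14.92
ee_pos: [0.492, -0.2968, 0.0408]
tcp_rot: [180.0, 0.0, 76.7]
wrist_force: [-0.0, -2.8, -1.0]
opening: 0.0001
```

Request:
{"api": "play_rows", "payload": {"commands": "0 0.23 1 0 0;0 0.23 1 0 0"}}

```text
time: 15.08
ee_pos: [0.492, -0.2966, 0.0408]
tcp_rot: [180.0, 0.1, 76.7]
wrist_force: [-0.4, -7.0, -1.5]
opening: 0.0002
```

Request:
{"api": "play_rows", "payload": {"commands": "0 0.23 1 0 0;0 0.23 1 0 0"}}

```text
time: 15.25
ee_pos: [0.4921, -0.2963, 0.0408]
tcp_rot: [180.0, 0.2, 76.7]
wrist_force: [-2.6, -10.8, -3.7]
opening: 0.0
```

Request:
{"api": "play_rows", "payload": {"commands": "0 0.23 1 0 0;0 0.23 1 0 0"}}

```text
time: 15.42
ee_pos: [0.4921, -0.2961, 0.0408]
tcp_rot: [180.0, 0.3, 76.6]
wrist_force: [-3.0, -15.4, -4.1]
opening: 0.0001
```

Request:
{"api": "play_rows", "payload": {"commands": "0 0 0 0 0;0 0 0 0 0"}}

```text
time: 15.58
ee_pos: [0.4921, -0.2961, 0.0408]
tcp_rot: [180.0, 0.3, 76.6]
wrist_force: [-3.7, -16.1, -4.2]
opening: -0.0001
```

Run:
```python
from h import *
o,im=snap("wrist","w7"); print(o['time'],o['ee_pos'],o['wrist_force'],o['torque'])
snap("scene","s7")
```

```text
15.5833 [ 0.49207024 -0.29613729  0.04079148] [ -3.6693129  -16.06402968  -4.16060165] [-3.07824252  0.49567575 -0.00313111]
```

View pics/w7.png

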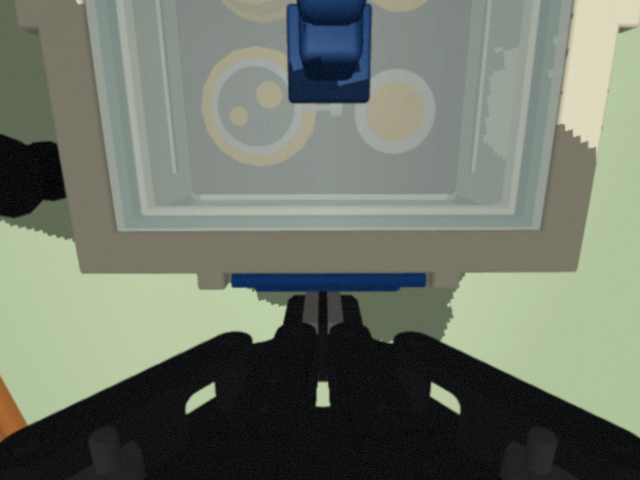

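Run:
```python
from h import *
o=get_obs(); C=cam("wrist",o)
print(uv(onz(C,[(240,288),(315,290),(400,290)],.046)),uv(onz(C,[(80,272),(577,271)],.084)),uv(onz(C,[(198,287),(455,286)],.081)), uv(o['ee_pos']))
im=cv2.imread("pics/w7.png"); cv2.imwrite("pics/c7.png",cv2.resize(im[230:330,180:460],None,fx=2.8,fy=2.8,interpolation=cv2.INTER_CUBIC))
```

```text
[[ -35.1 -124. ]
 [  -4.4 -124.9]
 [  30.4 -125.1]] [[ -73.1 -102.8]
 [  74.2 -102.9]] [[ -39.4 -108.8]
 [  39.2 -108.7]] [[  -1.4 -132.4]]
```

View pics/c7.png

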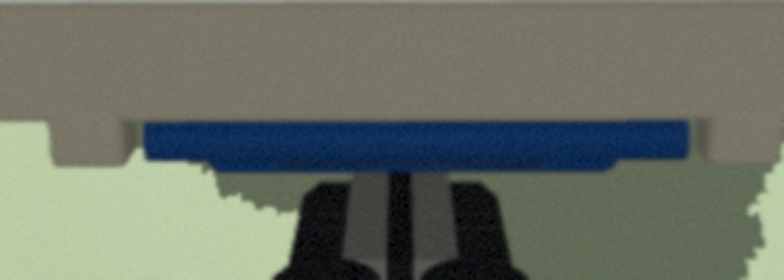

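Request:
{"api": "play_rows", "payload": {"commands": "0 -0.5 -3 0 0;0 -1 -6 0 0;0 -2 -10 0 0;0 -2 -12 0 0;0 -2 -12 0 0"}}

```text
time: 16.1
ee_pos: [0.4906, -0.306, 0.0408]
tcp_rot: [180.0, -0.0, 76.7]
wrist_force: [-0.1, -1.4, -0.4]
opening: 0.0002
```

Run:
```python
from h import *
o,im=snap("wrist","w8"); print(o['time'],o['ee_pos'],o['wrist_force'])
cv2.imwrite("pics/c8.png",cv2.resize(im[230:330,180:460],None,fx=2.8,fy=2.8,interpolation=cv2.INTER_CUBIC))
```

```text
16.1 [ 0.49057931 -0.30601814  0.04080519] [-0.1088309  -1.44855881 -0.40024901]
```

View pics/c8.png

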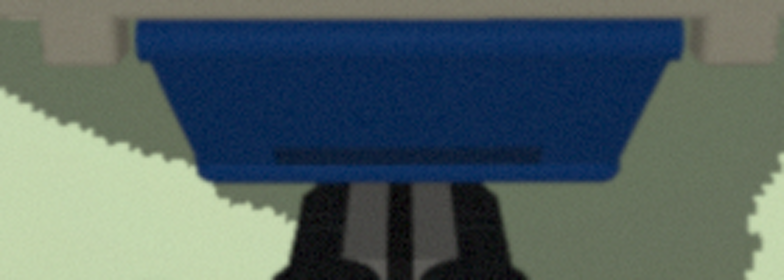

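Run:
```python
from h import *
c=get_calibration("wrist"); m=c['mount']; C=(c,m[:3,:3],m[:3,3])
for row in (284,291,296,305):
    print(row,[ (z,np.round(onz(C,[(322,row)],z*1e-3)[0]*1e3,1)[:2]) for z in (0,-19,-40,-54)])
im=cv2.imread("pics/w8.png"); cv2.imwrite("pics/c8b.png",cv2.resize(im[270:420,200:450],None,fx=3.1,fy=3.1,interpolation=cv2.INTER_CUBIC))
```

```text
284 [(0, array([ 7.9, -0.1])), (-19, array([15.6, -0.1])), (-40, array([24.1, -0.1])), (-54, array([29.8, -0.1]))]
291 [(0, array([ 4.7, -0.1])), (-19, array([12.9, -0.1])), (-40, array([21.8, -0.1])), (-54, array([27.8, -0.1]))]
296 [(0, array([ 2.4, -0.1])), (-19, array([10.9, -0.1])), (-40, array([20.2, -0.1])), (-54, array([26.4, -0.1]))]
305 [(0, array([-1.8, -0.2])), (-19, array([ 7.2, -0.1])), (-40, array([17.2, -0.1])), (-54, array([23.8, -0.1]))]
```

View pics/c8b.png

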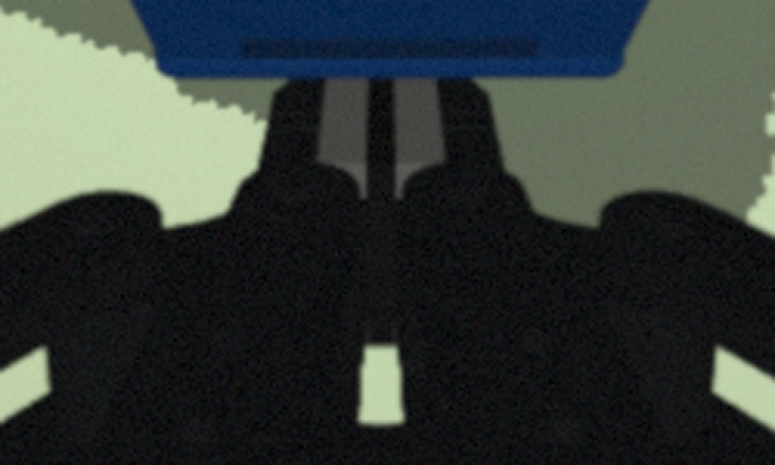

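Request:
{"api": "play_rows", "payload": {"commands": "0 0.5 3 2 0;0 1 6 4 0;0 1.6 9 6 0;0 1.6 9 6 0;0 1.6 9 6 0"}}

```text
time: 16.57
ee_pos: [0.4922, -0.2963, 0.047]
tcp_rot: [180.0, -0.0, 76.8]
wrist_force: [-0.3, -2.0, -0.5]
opening: -0.0003
```

Request:
{"api": "play_rows", "payload": {"commands": "0 0.23 1 -1 0;0 0.46 2 -2 0;0 0.46 2 -3 0"}}

```text
time: 16.82
ee_pos: [0.493, -0.2961, 0.045]
tcp_rot: [179.9, 0.2, 76.7]
wrist_force: [-2.4, -7.3, 5.8]
opening: -0.0004
```

Request:
{"api": "play_rows", "payload": {"commands": "0 0.23 1 -1 0;0 0.23 1 -2 0"}}

```text
time: 16.98
ee_pos: [0.4934, -0.296, 0.0436]
tcp_rot: [179.8, 0.3, 76.7]
wrist_force: [-3.6, -11.4, 8.2]
opening: 0.0001
```

Run:
```python
from h import *
o=get_obs(); print(o['wrist_force'],o['torque'],o['ee_pos'])
F=o['wrist_force'];T=o['torque']; 
# r = r0 + tool axis; solve L with r=(dx,dy,-L), contact offset 11mm along V
off=np.r_[V*.011,0]
T2=T-np.cross(off,F); print("L",-(T2[1]/F[0]), T2[0]/F[1])
C=cam("scene"); p=proj(C,[[*(c0-.11*V),.05]])[0]; print(p)
im=cv2.imread("pics/s7.png"); x,y=map(int,p); cv2.imwrite("pics/c7s.png",cv2.resize(im[y-50:y+50,x-65:x+65],None,fx=6,fy=6,interpolation=cv2.INTER_CUBIC))
```

```text
[ -3.56176736 -11.37731421   8.17776852] [-2.17562412  0.69101344 -0.00824646] [ 0.49335978 -0.29597996  0.04356417]
L 0.19979723268721047 0.19892083962322346
[251.25081266 271.39082006]
```

View pics/c7s.png

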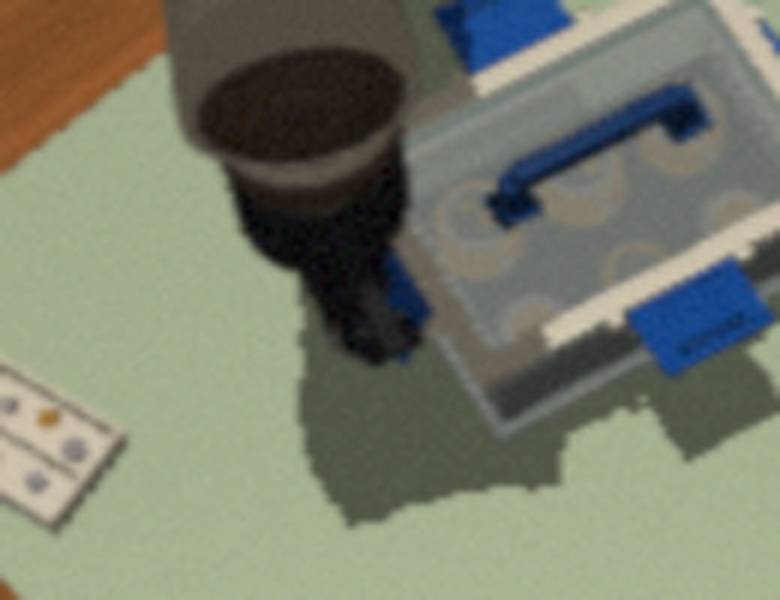

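Run:
```python
from h import *
C=cam("scene"); o,im=snap("scene","s9")
k=6; p=proj(C,[[*(c0+.03*U),.07]])[0]; x,y=map(int,p); x0,y0=x-65,y-55
cr=cv2.resize(im[y0:y0+100,x0:x0+130],None,fx=k,fy=k,interpolation=cv2.INTER_CUBIC)
for z,col,a_,b_ in ((.084,(0,0,255),.0715,.1015),(.078,(0,255,0),.0705,.1005),(0,(255,0,0),.065,.095)):
  for su,sv in ((1,1),(1,-1),(-1,-1),(-1,1)):
    q=(proj(C,[[*(c0+su*a_*U+sv*b_*V),z]])[0]-[x0,y0]+.5)*k; cv2.circle(cr,tuple(int(t) for t in q),4,col,-1)
cv2.imwrite("pics/c9s.png",cr)
```

```text
(no output)
```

View pics/c9s.png

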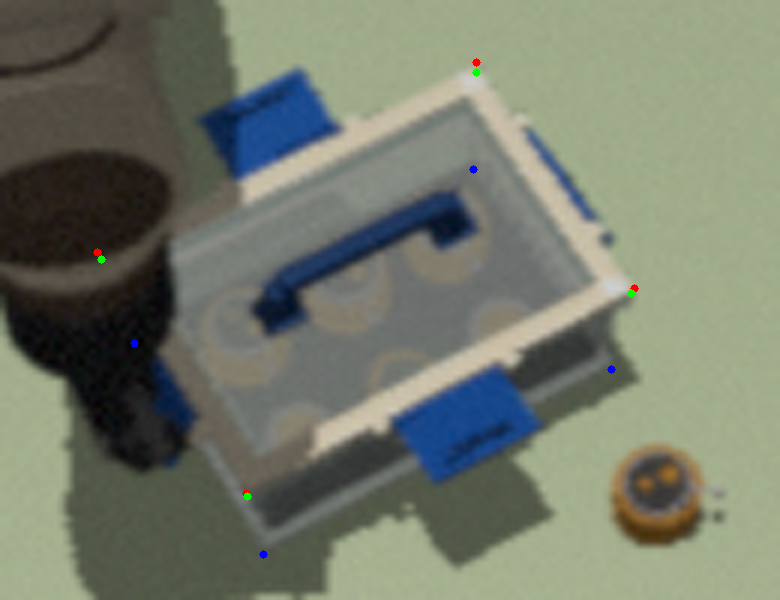

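Request:
{"api": "play_rows", "payload": {"commands": "0 -1 -6 0 0;0 -4 -18 0 0;0 -6 -28 10 0;0 -6 -28 50 0;0 -6 -28 90 0;0 0 0 130 0;0 10 40 170 0;0 19 80 210 0;0 28 120 250 0;0 30.6 128 265.4 0"}}

```text
time: 17.87
ee_pos: [0.5184, -0.1838, 0.2867]
tcp_rot: [-180.0, -0.0, 76.7]
wrist_force: [1.2, -0.7, -0.3]
opening: 0.0004
```

Request:
{"api": "play_rows", "payload": {"commands": "0 0 0 0 0;0 0 0 0 0;0 0 0 0 0"}}

```text
time: 18.12
ee_pos: [0.5188, -0.1852, 0.2848]
tcp_rot: [-180.0, -0.0, 76.8]
wrist_force: [-0.8, 0.0, -1.2]
opening: -0.0
```

Run:
```python
from h import *
o,im=snap("wrist","w10"); print(o['time'],o['ee_pos'],o['tcp_rot'])
np.save("w10.npy",np.r_[o['ee_pos'],o['tcp_rot']])
cv2.imwrite("pics/w10c.png",cv2.resize(im[40:320,200:480],None,fx=2.1,fy=2.1,interpolation=cv2.INTER_CUBIC))
```

```text
18.1167 [ 0.51877689 -0.18522654  0.28475171] [-1.79984740e+02 -6.91647427e-03  7.67657009e+01]
```

View pics/w10c.png

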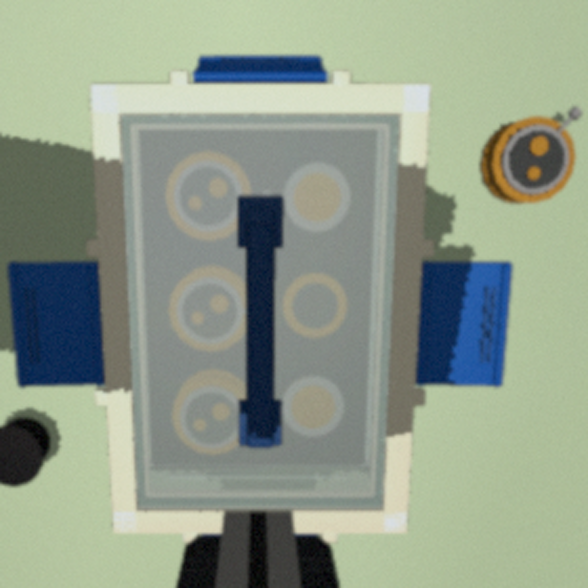

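Run:
```python
from h import *
for n,p in (("w4",[(102,133),(414,133),(394,543),(122,543)]),("w10",[(91,85),(430,85),(406,532),(113,532)])):
    w=np.load(n+".npy"); C=cam("wrist",dict(ee_pos=w[:3],tcp_rot=w[3:]))
    P=onz(C,np.array(p)/2.1+[200,40],.084); print(uv(P).tolist(),fitrect(P),uv(P.mean(0)))
```

```text
[[-70.2, 101.2], [71.6, 101.1], [71.7, -100.7], [-70.5, -100.6]] (array([ 0.52447264, -0.1675198 ,  0.084     ]), array([201.8, 141.9, 201.8, 142.2]), np.float64(-13.28429790539124)) [[0.6 0.2]]
[[-70.3, 99.8], [71.6, 99.7], [71.5, -102.1], [-71.0, -102.0]] (array([ 0.5239888 , -0.16879869,  0.084     ]), array([201.8, 142. , 201.8, 142.5]), np.float64(-13.359419100614577)) [[ 0.5 -1.1]]
```

Request:
{"api": "play_rows", "payload": {"commands": "0 -12 -40 -10 0;0 -12 -57 -50 0;0 -12 -57 -90 0;0 -12 -57 -130 0;0 -12 -57 -165 0;0 -12 -57 -185 0;0 -12 -57 -190 0;0 -12 -57 -190 0"}}

```text
time: 18.83
ee_pos: [0.505, -0.242, 0.0926]
tcp_rot: [-179.7, -0.1, 76.7]
wrist_force: [0.2, -0.0, 0.4]
opening: 0.0003
```

Request:
{"api": "play_rows", "payload": {"commands": "0 0 0 -3 0;0 0 0 -6 0;0 0 0 -8 0;0 0 0 -8 0"}}

```text
time: 19.17
ee_pos: [0.5071, -0.242, 0.0875]
tcp_rot: [179.9, 0.0, 76.8]
wrist_force: [0.2, 0.0, 0.5]
opening: 0.0003
```

Request:
{"api": "play_rows", "payload": {"commands": "0 0 0 -1 0;0 0 0 -2 0;0 0 0 -2 0"}}

```text
time: 19.42
ee_pos: [0.5068, -0.2418, 0.085]
tcp_rot: [180.0, 0.0, 76.8]
wrist_force: [-0.1, 0.3, -0.5]
opening: 0.0001
```

Request:
{"api": "play_rows", "payload": {"commands": "0 0 0 -1 0;0 0 0 -2 0;0 0 0 -2 0"}}

```text
time: 19.67
ee_pos: [0.507, -0.2419, 0.0841]
tcp_rot: [179.9, 0.0, 76.8]
wrist_force: [-2.6, 1.4, 8.1]
opening: 0.0001
```

Request:
{"api": "play_rows", "payload": {"commands": "0 0 0 -1 0;0 0 0 -2 0;0 0 0 -2 0"}}

```text
time: 19.92
ee_pos: [0.507, -0.2419, 0.084]
tcp_rot: [179.9, 0.0, 76.8]
wrist_force: [-8.1, 3.5, 22.4]
opening: 0.0002
```

Request:
{"api": "play_rows", "payload": {"commands": "0 0 0 30 0;0 0 0 70 0;0 30 10 100 7;0 65 25 100 14;0 100 40 100 21;0 126 49 100 28;0 126 49 100 35;0 126 49 100 42;0 126 49 100 49;0 126 49 100 56"}}

```text
time: 20.75
ee_pos: [0.633, -0.1926, 0.1805]
tcp_rot: [-180.0, -0.0, 133.1]
wrist_force: [0.1, 0.4, -0.6]
opening: 0.0005
```

Request:
{"api": "play_rows", "payload": {"commands": "0 0 0 0 7;0 0 0 0 14;0 0 0 0 21;0 0 0 0 28;0 0 0 0 34;0 0 0 0 34;0 0 0 0 34"}}

```text
time: 21.33
ee_pos: [0.6328, -0.1928, 0.1808]
tcp_rot: [-180.0, -0.0, 166.6]
wrist_force: [0.5, -0.5, -0.0]
opening: -0.0003
```

Run:
```python
from h import *
o,im=snap("wrist","w11"); print(o['time'],o['ee_pos'],o['tcp_rot'],uv(o['ee_pos']))
np.save("w11.npy",np.r_[o['ee_pos'],o['tcp_rot']])
```

```text
21.3333 [ 0.63277235 -0.19281254  0.18077835] [-1.79999515e+02 -1.12324275e-02  1.66562804e+02] [[111.9   0.4]]
```

View pics/w11.png

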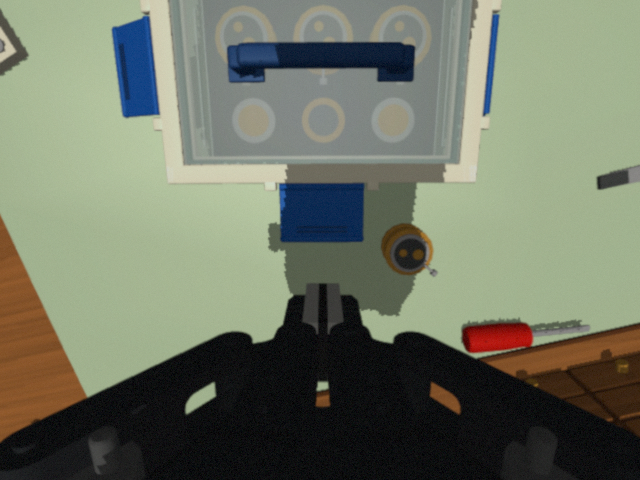

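Request:
{"api": "play_rows", "payload": {"commands": "0 0 0 -35 0;0 0 0 -70 0;0 0 0 -80 0;0 0 0 -90 0;0 0 0 -100 0;0 0 0 -110 0;0 0 0 -120 0;0 0 0 -130 0;0 0 0 -139 0;0 0 0 -139 0"}}

```text
time: 22.22
ee_pos: [0.6322, -0.1927, 0.0397]
tcp_rot: [180.0, -0.1, 166.7]
wrist_force: [2.8, -0.8, -3.0]
opening: -0.0002
```

Request:
{"api": "play_rows", "payload": {"commands": "0 -2 0.5 0 0;0 -4 1 0 0;0 -6 1.4 0 0;0 -6 1.4 0 0"}}

```text
time: 22.55
ee_pos: [0.6267, -0.1914, 0.0424]
tcp_rot: [-180.0, 0.0, 166.7]
wrist_force: [0.8, 0.1, -0.3]
opening: -0.0
```

Request:
{"api": "play_rows", "payload": {"commands": "0 -1 0.23 0 0;0 -1 0.23 0 0"}}

```text
time: 22.72
ee_pos: [0.6257, -0.1912, 0.0423]
tcp_rot: [-180.0, 0.0, 166.7]
wrist_force: [1.9, 0.5, -1.0]
opening: -0.0001
```

Request:
{"api": "play_rows", "payload": {"commands": "0 -1 0.23 0 0;0 -1 0.23 0 0"}}

```text
time: 22.88
ee_pos: [0.6247, -0.1909, 0.042]
tcp_rot: [180.0, 0.0, 166.8]
wrist_force: [2.1, -0.8, -1.2]
opening: -0.0002
```

Request:
{"api": "play_rows", "payload": {"commands": "0 -1 0.23 0 0;0 -1 0.23 0 0"}}

```text
time: 23.05
ee_pos: [0.6236, -0.1907, 0.0419]
tcp_rot: [180.0, -0.0, 166.7]
wrist_force: [0.6, -0.5, -2.0]
opening: 0.0002
```

Request:
{"api": "play_rows", "payload": {"commands": "0 -1 0.23 0 0;0 -1 0.23 0 0"}}

```text
time: 23.22
ee_pos: [0.6226, -0.1905, 0.0419]
tcp_rot: [180.0, -0.0, 166.7]
wrist_force: [1.2, -0.3, -1.5]
opening: 0.0002
```

Request:
{"api": "play_rows", "payload": {"commands": "0 -1 0.23 0 0;0 -1 0.23 0 0"}}

```text
time: 23.38
ee_pos: [0.6216, -0.1903, 0.0419]
tcp_rot: [-180.0, -0.0, 166.7]
wrist_force: [1.1, -0.4, -1.4]
opening: -0.0
```

Request:
{"api": "play_rows", "payload": {"commands": "0 -1 0.23 0 0;0 -1 0.23 0 0"}}

```text
time: 23.55
ee_pos: [0.621, -0.1901, 0.0419]
tcp_rot: [180.0, 0.0, 166.8]
wrist_force: [3.4, -0.2, -2.7]
opening: 0.0001
```

Request:
{"api": "play_rows", "payload": {"commands": "0 -1 0.23 0 0;0 -1 0.23 0 0"}}

```text
time: 23.72
ee_pos: [0.6203, -0.1899, 0.0418]
tcp_rot: [180.0, 0.1, 166.8]
wrist_force: [6.6, -1.5, -4.7]
opening: 0.0003
```

Request:
{"api": "play_rows", "payload": {"commands": "0 -1 0.23 0 0;0 -1 0.23 0 0"}}

```text
time: 23.88
ee_pos: [0.6195, -0.1898, 0.0418]
tcp_rot: [-180.0, 0.1, 166.8]
wrist_force: [6.9, -1.2, -5.9]
opening: 0.0001
```

Request:
{"api": "play_rows", "payload": {"commands": "0 -1 0.23 0 0;0 -1 0.23 0 0"}}

```text
time: 24.05
ee_pos: [0.6187, -0.1896, 0.0418]
tcp_rot: [180.0, 0.1, 166.8]
wrist_force: [7.2, -1.7, -5.4]
opening: 0.0001
```

Run:
```python
from h import *
o=get_obs(); F=o['wrist_force'];T=o['torque'];print(F,T)
off=np.r_[-U*.010,0]; T2=T-np.cross(off,F); print("L",-(T2[1]/F[0]), T2[0]/F[1],uv(o['ee_pos']))
```

```text
[ 7.24892086 -1.72838131 -5.42054061] [-0.38217128 -1.67396885 -0.01249363]
L 0.22364796929600322 0.21392697360155427 [[97.4  0.4]]
```

Request:
{"api": "play_rows", "payload": {"commands": "0 -1 0.23 0 0;0 -1 0.23 0 0"}}

```text
time: 24.22
ee_pos: [0.6175, -0.1893, 0.0418]
tcp_rot: [180.0, 0.1, 166.8]
wrist_force: [6.4, -0.7, -5.2]
opening: 0.0001
```

Request:
{"api": "play_rows", "payload": {"commands": "0 -1 0.23 0 0;0 -1 0.23 0 0"}}

```text
time: 24.38
ee_pos: [0.6162, -0.189, 0.0418]
tcp_rot: [180.0, 0.1, 166.8]
wrist_force: [5.0, -1.2, -3.8]
opening: 0.0001
```

```bash
cat > L.py <<'E'
from h import *
def L(d):
    o=get_obs(); F=o['wrist_force'];T=o['torque']
    off=np.r_[np.array(d)*.010,0]; T2=T-np.cross(off,F); h=F[:2]@d
    l=np.array([T2[1],-T2[0]])@-np.array(d)/h
    print(o['time'],"F",F.round(1),"L",round(l,4),"z contact if H=.228",round(o['ee_pos'][2]+.228-l,4),uv(o['ee_pos']))
E
python3 -c "
from L import *
L(-U)"
```

```text
24.3833 F [ 5.  -1.2 -3.8] L 0.231 z contact if H=.228 0.0388 [[94.8  0.4]]
```

Request:
{"api": "play_rows", "payload": {"commands": "0 -1 0.23 0 0;0 -1 0.23 0 0"}}

```text
time: 24.55
ee_pos: [0.6149, -0.1887, 0.0418]
tcp_rot: [180.0, 0.0, 166.8]
wrist_force: [3.2, -1.4, -3.1]
opening: 0.0003
```

Request:
{"api": "play_rows", "payload": {"commands": "0 -1 0.23 0 0;0 -1 0.23 0 0"}}

```text
time: 24.72
ee_pos: [0.6144, -0.1886, 0.0419]
tcp_rot: [180.0, 0.1, 166.8]
wrist_force: [7.1, -1.5, -4.1]
opening: 0.0002
```

Request:
{"api": "play_rows", "payload": {"commands": "0 -1 0.23 0 0;0 -1 0.23 0 0"}}

```text
time: 24.88
ee_pos: [0.6142, -0.1885, 0.042]
tcp_rot: [180.0, 0.2, 166.8]
wrist_force: [11.1, -2.8, -8.1]
opening: -0.0003
```

```bash
python3 -c "
from L import *
L(-U)"
```

```text
24.8833 F [11.1 -2.8 -8.1] L 0.1992 z contact if H=.228 0.0708 [[92.7  0.3]]
```

Request:
{"api": "play_rows", "payload": {"commands": "0 5 -1.2 0 0;0 12 -2.8 0 0;0 24 -5.5 0 0;0 34 -8 15 0;0 34 -8 55 0;0 34 -8 95 0;0 34 -8 135 0;0 34 -8 139 0;0 34 -8 139 0;0 34 -8 139 0"}}

```text
time: 25.72
ee_pos: [0.6469, -0.1963, 0.1809]
tcp_rot: [-180.0, -0.0, 166.7]
wrist_force: [0.5, 0.1, -1.1]
opening: -0.0
```

Run:
```python
from h import *
o,im=snap("wrist","w12"); print(o['time'],o['ee_pos'],o['tcp_rot'],uv(o['ee_pos']))
np.save("w12.npy",np.r_[o['ee_pos'],o['tcp_rot']])
```

```text
25.7167 [ 0.64688811 -0.19627969  0.18085287] [-1.79995136e+02 -5.62680998e-03  1.66748854e+02] [[126.4   0.3]]
```

View pics/w12.png

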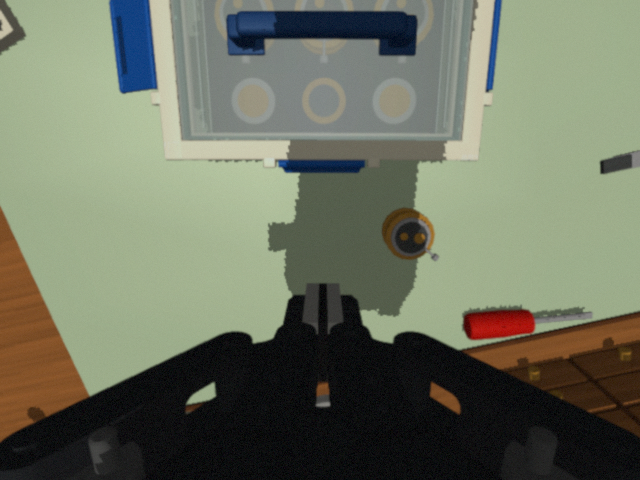

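Request:
{"api": "play_rows", "payload": {"commands": "0 -35 8 0 0;0 -75 18 0 0;0 -115 27 0 0;0 -155 36 0 0;0 -195 46 0 0;0 -225 53 0 0;0 -231 54 -5 0;0 -231 54 -35 0;0 -231 54 -65 0;0 -231 54 -75 0"}}

```text
time: 26.6
ee_pos: [0.4136, -0.1415, 0.1009]
tcp_rot: [180.0, -0.4, 166.7]
wrist_force: [-0.5, 0.4, 0.4]
opening: -0.0002
```

Request:
{"api": "play_rows", "payload": {"commands": "0 0 0 -10 0;0 0 0 -20 0;0 0 0 -30 0;0 0 0 -40 0;0 0 0 -50 0;0 0 0 -60 0;0 0 0 -64 0;0 0 0 -64 0"}}

```text
time: 27.27
ee_pos: [0.415, -0.142, 0.0406]
tcp_rot: [180.0, -0.1, 166.8]
wrist_force: [-2.0, 0.6, -1.1]
opening: 0.0002
```

Request:
{"api": "play_rows", "payload": {"commands": "0 2 -0.5 0 0;0 4 -1 0 0;0 6 -1.4 0 0;0 7 -1.6 0 0;0 7 -1.6 0 0"}}

```text
time: 27.68
ee_pos: [0.4234, -0.144, 0.0423]
tcp_rot: [-180.0, 0.1, 166.8]
wrist_force: [-1.0, -0.5, -0.3]
opening: 0.0003
```

Request:
{"api": "play_rows", "payload": {"commands": "0 1 -0.23 0 0;0 2 -0.46 0 0;0 2 -0.46 0 0"}}

```text
time: 27.93
ee_pos: [0.4251, -0.1444, 0.0421]
tcp_rot: [-180.0, 0.0, 166.7]
wrist_force: [-0.8, 0.5, -0.5]
opening: -0.0
```

Request:
{"api": "play_rows", "payload": {"commands": "0 1 -0.23 0 0;0 2 -0.46 0 0;0 2 -0.46 0 0"}}

```text
time: 28.18
ee_pos: [0.4264, -0.1447, 0.0417]
tcp_rot: [-180.0, -0.1, 166.7]
wrist_force: [-3.8, 0.8, -1.3]
opening: -0.0
```

Request:
{"api": "play_rows", "payload": {"commands": "0 1 -0.23 0 0;0 1 -0.23 0 0"}}

```text
time: 28.35
ee_pos: [0.427, -0.1448, 0.0415]
tcp_rot: [180.0, -0.1, 166.7]
wrist_force: [-5.5, -0.2, -1.1]
opening: 0.0005
```

Request:
{"api": "play_rows", "payload": {"commands": "0 1 -0.23 0 0;0 1 -0.23 0 0"}}

```text
time: 28.52
ee_pos: [0.4277, -0.1449, 0.0412]
tcp_rot: [-180.0, -0.2, 166.7]
wrist_force: [-5.9, 0.7, -2.4]
opening: 0.0001
```

```bash
python3 -c "
from L import *
L(U)"
```

```text
28.5167 F [-5.9  0.7 -2.4] L 0.218 z contact if H=.228 0.0512 [[-98.8   0. ]]
```

Request:
{"api": "play_rows", "payload": {"commands": "0 1 -0.23 0 0;0 1 -0.23 0 0"}}

```text
time: 28.68
ee_pos: [0.4284, -0.1451, 0.041]
tcp_rot: [180.0, -0.2, 166.7]
wrist_force: [-6.4, 0.5, -2.9]
opening: 0.0001
```

Request:
{"api": "play_rows", "payload": {"commands": "0 1 -0.23 0 0;0 1 -0.23 0 0"}}

```text
time: 28.85
ee_pos: [0.4292, -0.1453, 0.0407]
tcp_rot: [-180.0, -0.2, 166.7]
wrist_force: [-7.2, 0.8, -5.0]
opening: 0.0004
```

Request:
{"api": "play_rows", "payload": {"commands": "0 1 -0.23 0 0;0 1 -0.23 0 0"}}

```text
time: 29.02
ee_pos: [0.4301, -0.1455, 0.0406]
tcp_rot: [180.0, -0.2, 166.7]
wrist_force: [-6.8, 0.9, -5.0]
opening: -0.0001
```

```bash
python3 -c "
from L import *
L(U)"
```

```text
29.0167 F [-6.8  0.9 -5. ] L 0.216 z contact if H=.228 0.0527 [[-96.3   0.1]]
```

Request:
{"api": "play_rows", "payload": {"commands": "0 1 -0.23 0 0;0 1 -0.23 0 0"}}

```text
time: 29.18
ee_pos: [0.4317, -0.1458, 0.0409]
tcp_rot: [180.0, -0.2, 166.7]
wrist_force: [-5.1, 1.0, -5.1]
opening: 0.0001
```

Request:
{"api": "play_rows", "payload": {"commands": "0 1 -0.23 0 0;0 1 -0.23 0 0"}}

```text
time: 29.35
ee_pos: [0.4328, -0.146, 0.0411]
tcp_rot: [180.0, -0.1, 166.8]
wrist_force: [-5.6, 0.3, -3.6]
opening: -0.0001
```

Request:
{"api": "play_rows", "payload": {"commands": "0 1 -0.23 0 0;0 1 -0.23 0 0"}}

```text
time: 29.52
ee_pos: [0.433, -0.1461, 0.041]
tcp_rot: [180.0, -0.2, 166.7]
wrist_force: [-9.5, 2.2, -1.3]
opening: 0.0001
```

Request:
{"api": "play_rows", "payload": {"commands": "0 0.8 -0.2 0 0;0 0.8 -0.2 0 0"}}

```text
time: 29.68
ee_pos: [0.4332, -0.1462, 0.0409]
tcp_rot: [180.0, -0.3, 166.7]
wrist_force: [-11.9, 2.8, -0.5]
opening: -0.0003
```

```bash
python3 -c "
from L import *
L(U)"
```

```text
29.6833 F [-11.9   2.8  -0.5] L 0.2169 z contact if H=.228 0.052 [[-93.1   0.1]]
```

Request:
{"api": "play_rows", "payload": {"commands": "0 -5 1.2 0 0;0 -12 2.8 0 0;0 -24 5.5 0 0;0 -34 8 15 0;0 -34 8 55 0;0 -34 8 95 0;0 -34 8 135 0;0 -34 8 139 0;0 -34 8 139 0"}}

```text
time: 30.43
ee_pos: [0.4031, -0.1393, 0.1842]
tcp_rot: [-180.0, 0.4, 166.8]
wrist_force: [0.5, -0.2, 0.3]
opening: -0.0003
```

Run:
```python
from h import *
o,im=snap("top","t13"); print(o['time'],o['ee_pos'])
cv2.imwrite("pics/t13c.png",cv2.resize(im[200:320,280:420],None,fx=5,fy=5,interpolation=cv2.INTER_CUBIC))
o,im=snap("scene","s13")
cv2.imwrite("pics/s13c.png",cv2.resize(im[210:310,220:350],None,fx=6,fy=6,interpolation=cv2.INTER_CUBIC))
```

```text
30.4333 [ 0.40307714 -0.13927707  0.18421536]
```

View pics/t13c.png

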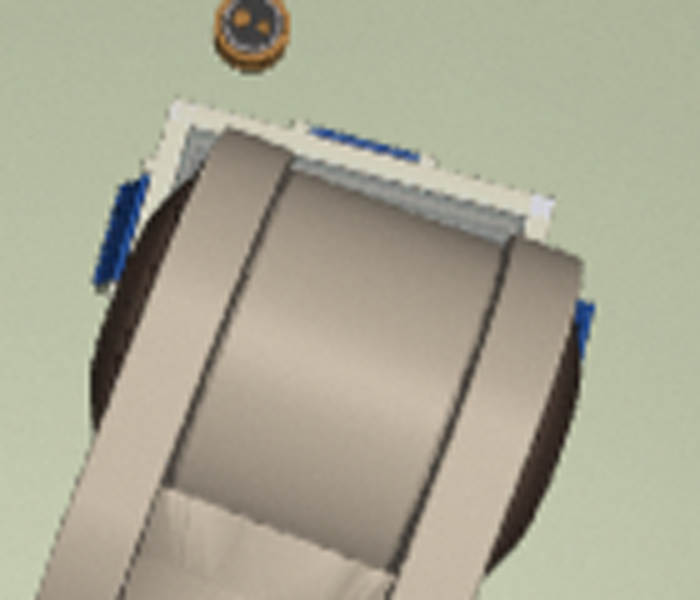

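View pics/s13c.png

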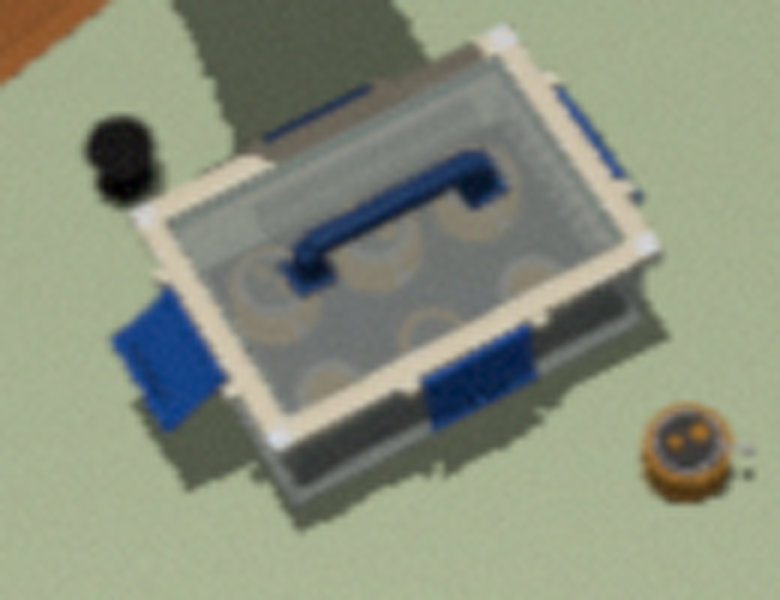

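Request:
{"api": "play_rows", "payload": {"commands": "0 5 -20 10 7;0 15 -45 10 14;0 25 -70 10 21;0 35 -95 10 28;0 50 -120 10 35;0 65 -140 10 42;0 80 -160 10 49;0 88 -167 10 56;0 88 -167 10 63;0 88 -167 10 70"}}

```text
time: 31.37
ee_pos: [0.4893, -0.306, 0.1881]
tcp_rot: [179.8, -0.0, -122.9]
wrist_force: [-1.0, 1.0, -0.0]
opening: -0.0001
```

Request:
{"api": "play_rows", "payload": {"commands": "0 0 0 0 7;0 0 0 0 14;0 0 0 -30 20;0 0 0 -60 20;0 0 0 -75 20;0 0 0 -75 20;0 0 0 -75 20"}}

```text
time: 31.95
ee_pos: [0.4886, -0.3052, 0.1142]
tcp_rot: [179.8, 0.1, -103.3]
wrist_force: [0.0, -0.7, -0.3]
opening: -0.0002
```

```bash
python3 -c "
from L import *
o=get_obs();print(o['ee_pos'],o['tcp_rot'],uv(o['ee_pos']),o['q'])"
```

```text
[ 0.48861232 -0.30516106  0.11420236] [ 1.79819976e+02  6.17087045e-02 -1.03253062e+02] [[  -2.7 -142. ]] [-3.19869970e+01  7.99993695e+00  4.35266866e-01  8.26256358e+01
  6.20050829e-04 -1.08734033e+02]
```

Request:
{"api": "play_rows", "payload": {"commands": "0 1 0 -25 0;0 2 0 -40 0;0 2 0 -50 0;0 2 0 -60 0;0 2 0 -70 0;0 2 0 -73 0;0 2 0 -73 0"}}

```text
time: 32.53
ee_pos: [0.4913, -0.3058, 0.0424]
tcp_rot: [180.0, 0.0, -103.3]
wrist_force: [-0.3, -0.1, -0.6]
opening: -0.0001
```

Request:
{"api": "play_rows", "payload": {"commands": "0 0.5 2 0 0;0 1 4 0 0;0 1.4 6 0 0;0 1.4 6 0 0"}}

```text
time: 32.87
ee_pos: [0.4933, -0.2995, 0.0434]
tcp_rot: [-180.0, -0.0, -103.2]
wrist_force: [0.1, -1.7, -2.2]
opening: 0.0001
```

Request:
{"api": "play_rows", "payload": {"commands": "0 0.23 1 0 0;0 0.46 2 0 0;0 0.46 2 0 0"}}

```text
time: 33.12
ee_pos: [0.4936, -0.2976, 0.0431]
tcp_rot: [-180.0, 0.0, -103.2]
wrist_force: [-0.9, -1.0, -1.1]
opening: -0.0001
```

```bash
python3 -c "
from L import *
L(V)"
```

```text
33.1167 F [-0.9 -1.  -1.1] L 0.2309 z contact if H=.228 0.0402 [[   0.4 -133.4]]
```

Request:
{"api": "play_rows", "payload": {"commands": "0 0.23 1 0 0;0 0.23 1 0 0"}}

```text
time: 33.28
ee_pos: [0.4938, -0.2966, 0.043]
tcp_rot: [-180.0, 0.0, -103.2]
wrist_force: [-0.6, -1.6, 0.2]
opening: 0.0002
```

Request:
{"api": "play_rows", "payload": {"commands": "0 0.23 1 0 0;0 0.23 1 0 0"}}

```text
time: 33.45
ee_pos: [0.4939, -0.2959, 0.0428]
tcp_rot: [180.0, -0.0, -103.3]
wrist_force: [-0.3, -3.4, -2.1]
opening: 0.0002
```

Request:
{"api": "play_rows", "payload": {"commands": "0 0.23 1 0 0;0 0.23 1 0 0"}}

```text
time: 33.62
ee_pos: [0.494, -0.2953, 0.0427]
tcp_rot: [180.0, -0.1, -103.3]
wrist_force: [-0.3, -5.8, -3.3]
opening: -0.0001
```

```bash
python3 -c "
from L import *
L(V)"
```

```text
33.6167 F [-0.3 -5.8 -3.3] L 0.205 z contact if H=.228 0.0657 [[   0.3 -131.2]]
```

Request:
{"api": "play_rows", "payload": {"commands": "0 0.23 1 0 0;0 0.23 1 0 0"}}

```text
time: 33.78
ee_pos: [0.4941, -0.2947, 0.0424]
tcp_rot: [180.0, -0.1, -103.3]
wrist_force: [0.8, -7.9, -5.7]
opening: 0.0002
```

Request:
{"api": "play_rows", "payload": {"commands": "0 0.23 1 0 0;0 0.23 1 0 0"}}

```text
time: 33.95
ee_pos: [0.4942, -0.2939, 0.0423]
tcp_rot: [180.0, -0.1, -103.3]
wrist_force: [-1.3, -9.0, -6.9]
opening: -0.0005
```

Request:
{"api": "play_rows", "payload": {"commands": "0 0.23 1 0 0;0 0.23 1 0 0"}}

```text
time: 34.12
ee_pos: [0.4943, -0.2927, 0.0423]
tcp_rot: [180.0, -0.1, -103.3]
wrist_force: [0.1, -7.5, -6.2]
opening: -0.0001
```

```bash
python3 -c "
from L import *
L(V)"
```

```text
34.1167 F [ 0.1 -7.5 -6.2] L 0.2436 z contact if H=.228 0.0267 [[  -0.  -128.5]]
```

Request:
{"api": "play_rows", "payload": {"commands": "0 0.23 1 0 0;0 0.23 1 0 0"}}

```text
time: 34.28
ee_pos: [0.4945, -0.2913, 0.0423]
tcp_rot: [179.9, -0.1, -103.3]
wrist_force: [-1.3, -7.1, -4.8]
opening: 0.0001
```

Request:
{"api": "play_rows", "payload": {"commands": "0 0.23 1 0 0;0 0.23 1 0 0"}}

```text
time: 34.45
ee_pos: [0.4949, -0.29, 0.0425]
tcp_rot: [180.0, -0.0, -103.3]
wrist_force: [-1.3, -4.9, -3.6]
opening: -0.0005
```

Request:
{"api": "play_rows", "payload": {"commands": "0 0.23 1 0 0;0 0.23 1 0 0"}}

```text
time: 34.62
ee_pos: [0.4951, -0.2893, 0.0425]
tcp_rot: [180.0, -0.1, -103.3]
wrist_force: [-1.6, -6.6, -4.9]
opening: -0.0001
```

Request:
{"api": "play_rows", "payload": {"commands": "0 0.23 1 0 0;0 0.23 1 0 0"}}

```text
time: 34.78
ee_pos: [0.4951, -0.289, 0.0425]
tcp_rot: [180.0, -0.2, -103.3]
wrist_force: [-2.2, -10.4, -6.0]
opening: 0.0001
```

Request:
{"api": "play_rows", "payload": {"commands": "0 0.2 0.8 0 0;0 0.2 0.8 0 0"}}

```text
time: 34.95
ee_pos: [0.4951, -0.2889, 0.0425]
tcp_rot: [179.9, -0.2, -103.3]
wrist_force: [-3.0, -14.6, -6.0]
opening: -0.0001
```

Peak passed, force dropped, and then it went hard: that is a snap. I back off and go clear of the box for a full look.

Request:
{"api": "play_rows", "payload": {"commands": "0 -1 -5 0 0;0 -3 -12 0 0;0 -6 -24 0 0;0 -8 -34 15 0;0 -8 -34 55 0;0 -8 -34 95 0;0 -8 -34 135 0;0 -30 -60 170 0;0 -60 -90 180 0;0 -90 -120 180 0"}}

```text
time: 35.78
ee_pos: [0.4123, -0.4023, 0.2267]
tcp_rot: [-179.7, -0.1, -103.1]
wrist_force: [1.8, -1.4, -0.5]
opening: 0.0
```

Request:
{"api": "play_rows", "payload": {"commands": "0 -30 -20 0 0;0 -60 -40 0 0;0 -90 -60 0 0;0 -90 -60 0 0;0 -90 -60 0 0"}}

```text
time: 36.2
ee_pos: [0.3202, -0.4623, 0.2228]
tcp_rot: [-180.0, 0.0, -103.4]
wrist_force: [0.2, 0.2, -0.3]
opening: -0.0001
```

Run:
```python
from h import *
o,im=snap("top","t14"); print(o['time'],o['ee_pos'],o['wrist_force'])
cv2.imwrite("pics/t14c.png",cv2.resize(im[190:330,280:420],None,fx=4.2,fy=4.2,interpolation=cv2.INTER_CUBIC))
o,im=snap("scene","s14")
cv2.imwrite("pics/s14c.png",cv2.resize(im[210:310,220:350],None,fx=6,fy=6,interpolation=cv2.INTER_CUBIC))
```

```text
36.2 [ 0.3202387  -0.46226206  0.22277595] [ 0.18483634  0.19656675 -0.34850156]
```

View pics/t14c.png

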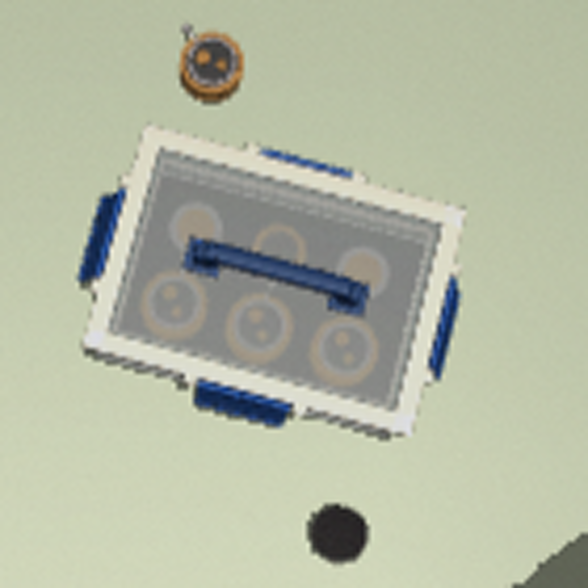

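View pics/s14c.png

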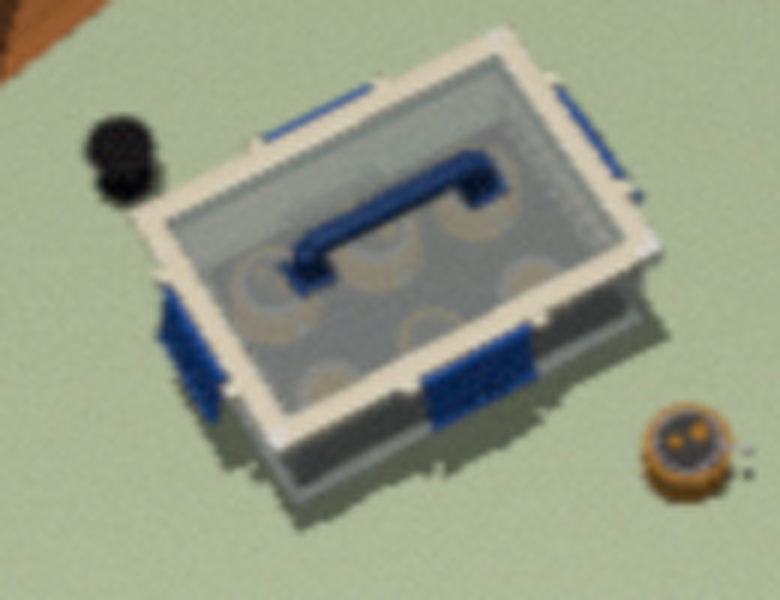

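View pics/t14.png

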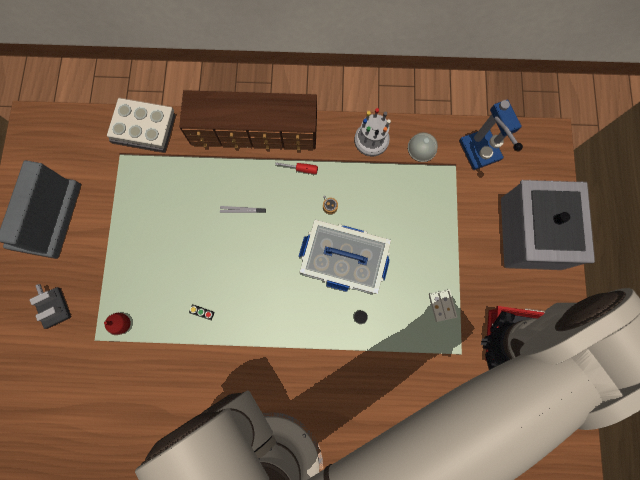

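Run:
```python
from h import *
C=cam("top"); f=lambda p:np.array(p)/4.2+[280,190]
P=onz(C,f([(150,127),(464,210),(408,433),(87,345)]),.084); print(uv(P).tolist(),fitrect(P)[1])
c0v=uv(P).mean(0)
print("lid c",c0v)
for n,p in dict(pv=[(97,200),(80,275)],pu=[(268,150),(352,175)],mv=[(459,282),(438,378)],mu=[(197,408),(285,427)]).items(): print(n,uv(onz(C,f(p),.046))-c0v)
```

```text
[[71.4, 93.9], [71.5, -104.2], [-69.1, -103.3], [-68.8, 94.7]] [140.2 198.  140.6 198. ]
lid c [ 1.25  -4.725]
pv [[ 25.15  120.825]
 [-23.85  118.125]]
pu [[ 84.95   25.125]
 [ 83.25  -30.075]]
mv [[  34.35  -111.075]
 [ -27.65  -112.475]]
mu [[-84.85   26.225]
 [-81.85  -28.975]]
```

Request:
{"api": "play_rows", "payload": {"commands": "0 35 20 20 0;0 65 45 20 0;0 90 75 20 0;0 115 110 20 0;0 135 145 20 0;0 150 180 20 0;0 165 215 20 0;0 180 250 20 0;0 195 285 20 0;0 210 320 20 0"}}

```text
time: 37.13
ee_pos: [0.5329, -0.1377, 0.2427]
tcp_rot: [-180.0, 0.0, -103.1]
wrist_force: [-0.9, -0.6, -0.1]
opening: -0.0002
```

Request:
{"api": "play_rows", "payload": {"commands": "0 10 35 0 0;0 20 70 0 0;0 28 105 0 0;0 33 140 0 0;0 33 140 0 0;0 33 140 0 0;0 33 140 0 0"}}

```text
time: 37.72
ee_pos: [0.565, 0.0, 0.2425]
tcp_rot: [180.0, -0.0, -103.1]
wrist_force: [-0.2, -0.5, 0.2]
opening: -0.0001
```

Run:
```python
from h import *
o,im=snap("wrist","w15"); print(o['time'],o['ee_pos'],o['tcp_rot'],uv(o['ee_pos']))
np.save("w15.npy",np.r_[o['ee_pos'],o['tcp_rot']])
```

```text
37.7167 [5.64991356e-01 3.04732759e-05 2.42454355e-01] [ 1.79991135e+02 -4.49318637e-03 -1.03117723e+02] [[  1.7 172.6]]
```

View pics/w15.png

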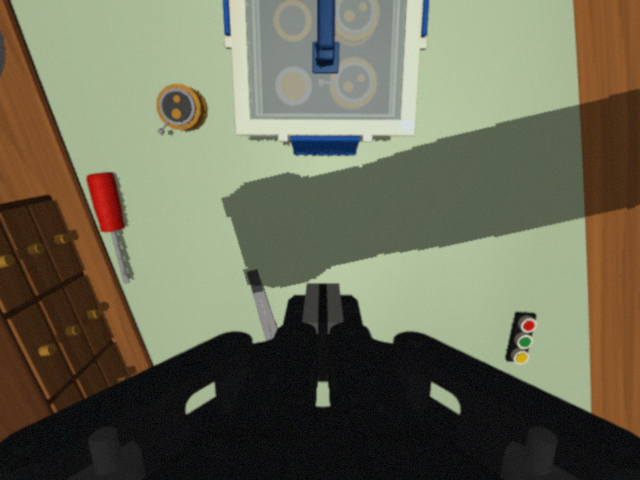

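Run:
```python
from h import *
w=np.load("w15.npy"); C=cam("wrist",dict(ee_pos=w[:3],tcp_rot=w[3:]))
im=cv2.imread("pics/w15.png"); cv2.imwrite("pics/c15.png",cv2.resize(im[110:170,225:425],None,fx=4,fy=4,interpolation=cv2.INTER_CUBIC))
print(uv(onz(C,[(300,154),(350,154)],.046)),uv(onz(C,[(237,135),(414,134)],.084)))
```

```text
[[ 22.3 117. ]
 [-23.2 116.9]] [[ 70.1 100.8]
 [-71.2  99.8]]
```

View pics/c15.png

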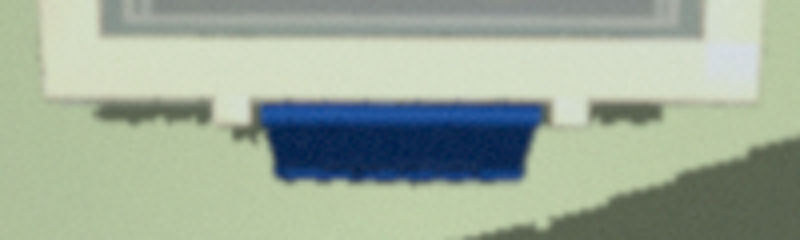

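```bash
python3 -c "
from workcell import *
print(job_done(), get_obs()['time'])"
```

```text
the job is handed in; nothing more can be done
the job is handed in; nothing more can be done
```

The lid is home on the box rim and all four clips are snapped in. I handed the job in with the arm clear of everything, at about 38 s of the 72 s.

- **Lid:** At release the grip height read 91.8–91.9 mm, where 91.9 mm was expected. A later press on the lid met a hard plate at 84 mm, with about 24 N total on the tool. That press was on the lid, not on a clip.
- **Clips:** On each clip I felt the force rise, drop, and then go hard. The highest force readings I took on the tool while pushing clips were about 15, 17, 14 and 12 N.
- **Failed first try:** The clip on the short side towards the robot's right stopped hard at about 17 N and sprang back out. The torque reading pointed to contact higher up the gripper. I never found out what it touched. With the gripper turned half round, the clip snapped in at a peak of about 12 N, then read about 16 N against its stop.
- **Last checks:** The top, scene and wrist views show all four clips folded and staying down.
- **One disagreement:** The first clip stands at the largest angle. The wrist view put it at about 0.33–0.37 rad, while the coarser top view gave about 0.41, close to the 0.42 limit. It had stayed down for about 26 s, through the pushing of the other clips.
- **Bystanders:** By eye, the overhead views before and after show the bystanders where they were.

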